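# Seal up the used oil filters

### The arm

A 6-joint arm with a two-finger parallel gripper is mounted at the origin on the work surface. World frame = base frame: x ahead of the robot, y to its left, z up, the work surface at z = 0. Lengths are in m, angles in degrees, forces in N, time in s.
With the tool pointing down it reaches from about 0.4 to 0.825 m from the base axis. Payload 7 kg.
Tool frame: the origin (TCP) lies at the very end of the fingers, on their centre line; the grasp point (between the pads) lies 19 mm behind it (ctrl.grip_depth is the z of the grasp point in the tool frame, in m); z points along the fingers, y is the direction in which the jaws open and shut (so a half turn about z gives the same grasp; the last joint's range is limited). The gripper opens to 88 mm and grips with 3 to 60 N. Pads are 19 mm wide; open, the fingers measure 130 mm over their backs; the gripper's body (78 mm by 193 mm) begins 47 mm behind the grasp point.
Start: joints at [85.262, 20.546, 0.682, 0, -70.136, -16.507], TCP at [0.245, 0.629, 0.191] pointing down, gripper open.
Joint ranges: [-176.03, 176.03], [-82.01, 121.73], [-58.28, 71.71], [-173.87, 95.51], [-174.79, -0.11], [-173.66, 173.66]. Speed limits (degrees/s): [136.94, 136.94, 172.46, 180, 180, 180].

### API

Orientations are given as [roll, pitch, yaw] about the fixed x, y, z axes, in that order (R = Rz(yaw) Ry(pitch) Rx(roll)).
In Python, from plant import telemetry, snapshot, job, models, ctrl gives the robot as it stands.
- The arm moves only by the tool jog_arm, never from a script. Its argument "targets" is text: rows parted by semicolons, each of 7 numbers parted by spaces: the shift along the tool's x, y, z in m, then the turn, a rotation vector about the tool's x, y, z in degrees, then the gripper command: -1 is shut, 1 is fully open, values between are in proportion. A call has exactly 8 rows; each row is the pose to reach, as a shift and turn from the pose measured when the call began, along the tool's axes at that moment; what a row does not reach only later rows make up. A row lasts 1/8 s, in which the tool goes at most 62.5 mm and 10.7 degrees, less where a joint would pass 70% of its speed; a pose out of reach is approached as far as the arm can. A call with a gripper value outside its range is refused whole. The fingers move at their own pace and stop on an object; the grip force is fixed at half the most. Time passes only in rows, so rows that repeat a pose let the fingers close, or fill a call up. It gives the time, the measured TCP pose, the force and the opening at its end, in the units of the state.
- telemetry.get_obs(): the state, without advancing time (a new reading comes with each control period).
- snapshot(name): name is "scene" or "side" or "wrist"; returns a dict with "img" (480x640x3 uint8, red, green, blue), "range_z" (480x640 float32, m along the optical axis (not along the pixel's ray), 0 where there is no reading), "intrinsics" (3x3 intrinsics, pixels), "R" (3x3) and "t" (3): a world point X has camera coordinates R X + t. Camera axes: x right, y down, z forward; pixel columns grow to the right and rows downward; lengths in m; the calibration is good to about 2 mm. A picture is of the moment at which its call begins.
- job.close_job(): hands the job in, once; it reports no verdict.
Trained networks look in a picture, given as the dict that the camera call returned (one of the last four; its "shot" number tells which), for a name from the list of things; names that differ only in an ending like _2 or _b are one class to them, and where a whole thing is asked for, a point or a joint stands for the part that bears it (a point fixed in the world has none). Each returns a list of dicts, best first, with "conf" (0 to 1); they miss things now and then, are a little off and sometimes report something else, mostly with a low value. They report only what shows in the picture. A call takes as long as a camera call. They do not tell look-alikes from the thing itself.
- models.cut_out(name, picture): "region" (480x640 bool, what is visible of it) and "uv" ([column, row] in pixels, amid what is visible of it).
- models.spot_point(name, picture): "uv" ([column, row] in pixels: a listed point, or the origin of a listed thing).
The state is a dict: "clock": time; "joint_pos": joint angles; "qvel": joint speeds; "tau": joint torques, N m; "tool_pos": TCP position; "orientation": TCP orientation; "force": force on the tool from outside, world axes, zero at the start; "moment": the same for the moment, N m; "opening": finger opening in m.
Only numpy, scipy, OpenCV 4.12 (cv2) and the standard library are available. Lean on these libraries where they do the work, as an engineer would, in place of code of your own. Each camera call takes 0.05 s, during which the arm holds its last target.

### The job

Pack the used oil filters away in the steel waste canister: take the cardboard carton that was left across its mouth and lay it in the blue stock tray, then stand every used filter from the drip mat upright inside the canister, just as it stands now, setting each down rather than dropping it in. Then put the yellow lid squarely on and swing the wire bail up and over the lid's boss, past its dead centre, so that it clamps the lid shut. Leave the aerosol can, the red box and the tape roll where they are.

Things in the scene. Friction and masses are not known exactly. Their poses are not given: they have to be found in the camera images.
- canister: Round open steel canister fixed to the bench: outer diameter 160 mm, inner 152, 100 high, inner floor 6 mm above the bench. Origin: centre of its underside; z up. The wire bail hangs out on its -x side at the start; its y is parallel to the bail's bar and hinge line. Pivot ears stick out to y = +-99 mm at x = -14, z = 30 mm.
- bail (a joint): Angle of the U-shaped wire bail. 0: level, out on the canister's -x side; grows as the bar swings up and over; 1.571: upright. Spring-loaded: up to its dead centre at about 1.4 it pushes back (at most 5 N at the bar) and falls back if let go; beyond, it pulls itself on. With the lid seated it wedges on top of the boss at about 1.73 (clamped), else it runs on to 1.95. A lid too high blocks it.
- bail_bar (a point): Middle of the bail's straight bar: round wire, 8 mm thick, along canister y; bail arms 93 mm to either side. The bar moves on a circle of 119.5 mm radius about bail_pivot. With the lid on, the boss leaves no room for fingers at the middle; about 60 mm to either side the bar can be pinched for the whole swing if the fingertips reach at most 12 mm below its axis.
- bail_pivot (a point): Point on the bail's hinge line midway between the two pivots: in canister coordinates x = -14 mm, y = 0, z = 30 mm. Hinge line along canister y.
- lid: Loose lid, right way up, 0.3 kg: below, a chamfered plug 145 mm across and 8 mm deep (3.5 mm play all round in the mouth); on it a yellow plate 159 mm across, 8 to 12 mm above the origin; in the centre a dark round boss to hold it by, 32 mm across, 12 to 52 mm above the origin. Origin: centre of the plug's underside. Seated, the origin is 92 mm above the bench on the canister's axis, at any yaw.
- carton_center (a point): Centre of the cardboard carton, 180 mm long (its x axis), 60 mm wide (y) and 60 mm high (z), 0.28 kg. At the start it lies across the canister's rim.
- tray_floor (a point): Centre of the inner floor (5 mm above the bench) of the blue stock tray fixed on the bench: inside 112 mm (its x) by 226 mm (its y), rim 28 mm above the bench. The carton fits lying with its length along the tray's y.
- mat: Thin grey drip mat with a black border, 230 by 230 mm, flat on the bench; origin at its centre. The used filters stand on it, their undersides at bench height.
- filter1: Used spin-on oil filter: white cylinder with a red band low down and a dark end plate with a central hole on top, 50 mm in diameter, 80 mm high, 0.22 kg. Origin: centre of its underside, z up when it stands as at the start. All used filters look alike; 3 or 4 are there (None if absent).
- filter2: Used spin-on oil filter: white cylinder with a red band low down and a dark end plate with a central hole on top, 50 mm in diameter, 80 mm high, 0.22 kg. Origin: centre of its underside, z up when it stands as at the start. All used filters look alike; 3 or 4 are there (None if absent).
- filter3: Used spin-on oil filter: white cylinder with a red band low down and a dark end plate with a central hole on top, 50 mm in diameter, 80 mm high, 0.22 kg. Origin: centre of its underside, z up when it stands as at the start. All used filters look alike; 3 or 4 are there (None if absent).
- filter4: Used spin-on oil filter: white cylinder with a red band low down and a dark end plate with a central hole on top, 50 mm in diameter, 80 mm high, 0.22 kg. Origin: centre of its underside, z up when it stands as at the start. All used filters look alike; 3 or 4 are there (None if absent).
- spray_can: Green aerosol can, 54 mm in diameter, 160 mm high, bystander; origin at the centre of its underside.
- red_box: Red box with white label, 75 by 75 by 90 mm, bystander; origin at the centre of its underside.
- tape_roll: Grey roll of tape lying flat, 100 mm in diameter, 45 mm high, bystander; origin at the centre of its underside.
There are look-alikes about, which are no part of the job. Leave any green or purple look-alike of the filter2 alone.

How it is judged (in metres and radians):
On the way, in this order (a step that is already met when the one before it is completed fails the run):
1. the carton lies flat in the stock tray (horizontal distance between carton_center and tray_floor below 0.04 m and z of carton_center in the frame of tray_floor between 0.022 and 0.038 m), for 0.2 s.
2. every used filter stands upright inside the canister (horizontal distance between each of filter1, filter2, filter3, filter4 and canister below 0.058 m and z of each of filter1, filter2, filter3, filter4 in the frame of canister below 0.014 m and angle between each of filter1, filter2, filter3, filter4's own z axis and vertical below 0.15 rad), for 0.2 s.
3. the lid is seated squarely on the canister, with the bail still open (horizontal distance between lid and canister below 0.007 m and z of lid in the frame of canister between 0.088 and 0.0955 m and angle between lid's own z axis and vertical below 0.04 rad and value of joint bail below 1.5 rad), for 0.2 s.
At the end, for the whole second after the job is handed in: Carton flat in the tray (within 40 mm of its centre); every used filter upright (0.15 rad) on the canister's floor, within 58 mm of its axis; lid seated (within 7 mm of the axis, 4 mm in height, 0.04 rad level); bail clamped past dead centre (1.65 to 1.88 rad); lid and bail at rest (all of step 1 and all of step 2 and horizontal distance between lid and canister below 0.007 m and z of lid in the frame of canister between 0.088 and 0.0955 m and angle between lid's own z axis and vertical below 0.04 rad and value of joint bail between 1.65 and 1.88 rad and linear speed of lid below 0.02 m/s and velocity of joint bail below 0.1 rad/s); the robot touches nothing.
It fails at once if a bystander (aerosol can, red box, tape roll) is moved by more than 30 mm (distance of any of spray_can, red_box, tape_roll from where it was at the start of the episode above 0.03 m).
It fails at once if a used filter is dropped into the canister (moves inside it, near the bottom, at more than 1.1 m/s) ((horizontal distance between filter1 and canister below 0.07 m and z of filter1 in the frame of canister below 0.04 m and linear speed of filter1 above 1.1 m/s) or (horizontal distance between filter2 and canister below 0.07 m and z of filter2 in the frame of canister below 0.04 m and linear speed of filter2 above 1.1 m/s) or (horizontal distance between filter3 and canister below 0.07 m and z of filter3 in the frame of canister below 0.04 m and linear speed of filter3 above 1.1 m/s) or (horizontal distance between filter4 and canister below 0.07 m and z of filter4 in the frame of canister below 0.04 m and linear speed of filter4 above 1.1 m/s)).
Of filter1, filter2, filter3, filter4 only 3 to 4 are there at a start; the rules pass over those that are not, and their reading is None.
At some moment in a run one of lid may be knocked a few centimetres aside while the robot is not near it.
It also fails if it takes over 210 s, if anything falls off the work surface, if the arm or the gripper's body presses on something with over 40 N, if the wrist force passes 120 N, or if a joint passes its speed limit or range.

## Working session

There is one attempt and no reset: what is moved stays moved. The work goes in short steps, Python scripts to look and compute and a tool call to move; the robot and the scene stay as the last step left them, time stands still between calls to the robot, and variables do not carry over. Pictures are saved under pics/ and viewed, and the job is handed in when it is done.

Besides the shell and the picture viewer there is one more tool, called after ">>>" as name(argument=value, ...) on one line, values as JSON. jog_arm: Moves the arm, as the interface text tells. Its arguments: {"type":"object","properties":{"targets":{"type":"string"}},"required":["targets"]}

```bash
mkdir -p pics; ls
cat > h.py <<'E'
import numpy as np, cv2
from plant import telemetry, snapshot, job, models, ctrl
def save(p,name,ann=()):
    im=p["img"][:,:,::-1].copy()
    for (u,v,t) in ann:
        cv2.circle(im,(int(u),int(v)),3,(255,0,255),-1); cv2.putText(im,t,(int(u)+4,int(v)),0,0.4,(255,0,255),1)
    cv2.imwrite("pics/"+name+".png",im)
def world(p,u,v,z=None):
    K=p["intrinsics"];d=z if z is not None else p["range_z"][int(round(v)),int(round(u))]
    c=np.linalg.inv(K)@np.array([u,v,1.0])*d
    return p["R"].T@(c-p["t"])
def onplane(p,u,v,h):
    K=p["intrinsics"];r=p["R"].T@(np.linalg.inv(K)@np.array([u,v,1.0]));o=-p["R"].T@p["t"]
    return o+r*(h-o[2])/r[2]
def cloud(p,mask=None):
    z=p["range_z"]; m=z>0
    if mask is not None: m&=mask
    v,u=np.nonzero(m); d=z[v,u]
    c=(np.linalg.inv(p["intrinsics"])@np.stack([u,v,np.ones_like(u)]).astype(float))*d
    return (p["R"].T@(c-p["t"][:,None])).T,u,v
def proj(p,X):
    c=p["intrinsics"]@(p["R"]@np.array(X)+p["t"]); return c[:2]/c[2]
E
python3 - <<'E'
from h import *
print(telemetry.get_obs(), ctrl.grip_depth)
for n in ["scene","side","wrist"]:
    p=snapshot(n); save(p,n+"0"); print(n,-p["R"].T@p["t"],p["R"][2])
E
```

```text
pics
{'clock': 0.0, 'joint_pos': array([ 8.52623744e+01,  2.05918560e+01,  6.32795234e-01, -2.10145541e-02,
       -7.01363782e+01, -1.65092463e+01]), 'qvel': array([-0.00029865,  0.08742885, -0.01791963,  0.09986513, -0.07747597,
        0.0580319 ]), 'tau': array([-1.44530886e-04, -5.82714021e+01,  2.93043727e+01,  6.99717969e+00,
        6.93194437e-03, -1.75071955e-04]), 'tool_pos': array([0.24440934, 0.62859006, 0.18960775]), 'orientation': array([ 1.79902881e+02, -8.18320384e-03, -2.12540218e+01]), 'force': array([-0.69315686,  0.46483052, -0.14796855]), 'moment': array([-0.02373181, -0.0013169 , -0.00197382]), 'opening': 0.08769662311840912} -0.0188
scene [1.13687154 0.11760957 0.85837922] [-0.62496356 -0.17153101 -0.76157578]
side [-0.03329631 -0.87013207  0.66957755] [ 0.47853465  0.72857847 -0.4900796 ]
wrist [0.32120115 0.5984827  0.3846203 ] [-0.28587799  0.10849899 -0.95210385]
```

View pics/scene0.png

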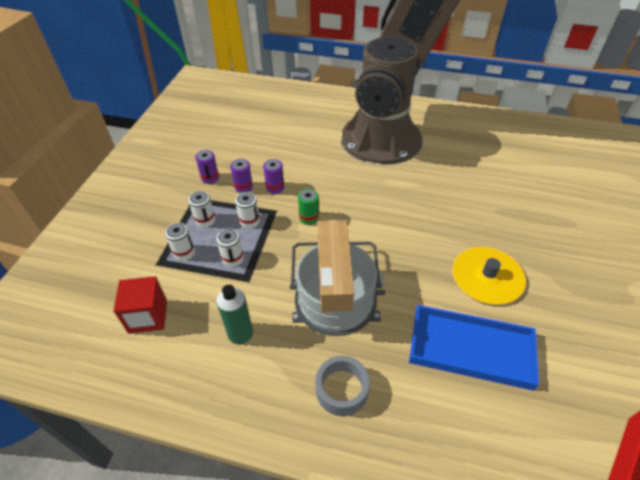

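View pics/side0.png

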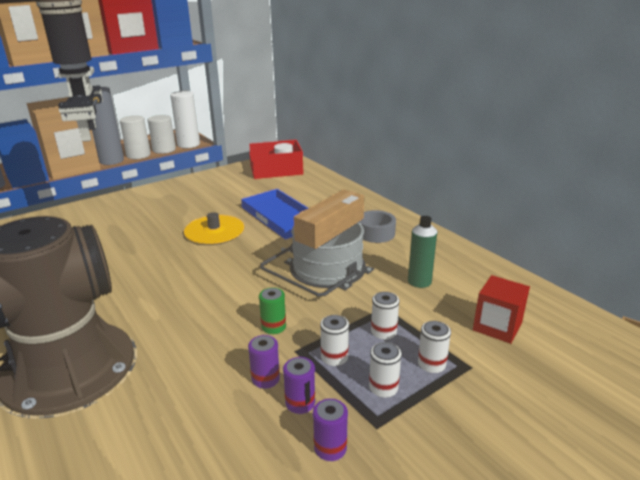

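View pics/wrist0.png

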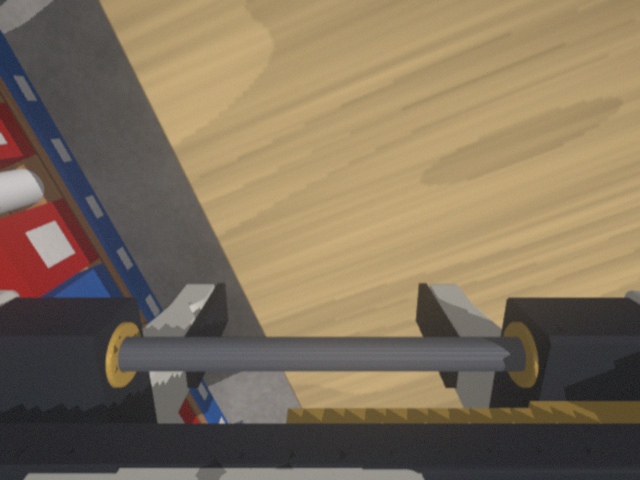

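The scene view shows four white filters on the mat (about (180,240), (230,247), (247,210), (202,208)). It also shows the carton across the canister (335,265), the lid (490,270), the tray (475,345), and the purple and green look-alikes. Next I'll measure their positions.

Run:
```python
from h import *
S=snapshot("scene"); D=snapshot("side")
for nm,p in (("scene",S),("side",D)):
    for n in ["canister","bail","lid","carton_center","tray_floor","mat","filter1","spray_can","red_box","tape_roll"]:
        try:
            r=models.cut_out(n,p)
        except Exception as e: print(n,e); r=[]
        for o in r[:6 if n!="filter1" else 10]:
            if o["conf"]<0.3: continue
            pts,_,_=cloud(p,o["region"])
            top=pts[:,2].max()
            print(nm,n,round(o["conf"],2),np.round(o["uv"]),"n",len(pts),"med",np.round(np.median(pts,0),3),"lo",np.round(np.percentile(pts,1,axis=0),3),"hi",np.round(np.percentile(pts,99,axis=0),3))
    for n in ["bail_bar","carton_center","tray_floor","canister","lid","mat","filter1"]:
        for o in models.spot_point(n,p)[:8]:
            if o["conf"]>0.3: print("  pt",nm,n,round(o["conf"],2),np.round(o["uv"],1))
```

```text
scene canister 0.96 [353. 292.] n 5123 med [0.593 0.021 0.032] lo [ 0.441 -0.113 -0.002] hi [0.672 0.098 0.101]
scene bail 0.96 [313. 245.] n 424 med [ 0.48  -0.081  0.031] lo [ 0.432 -0.121 -0.003] hi [0.585 0.086 0.036]
scene bail 0.47 [346. 372.] n 1766 med [0.788 0.062 0.041] lo [ 0.735  0.014 -0.   ] hi [0.833 0.109 0.047]
scene bail 0.37 [336. 267.] n 2934 med [0.618 0.005 0.158] lo [ 0.504 -0.05   0.005] hi [0.685 0.05  0.162]
scene lid 0.77 [489. 277.] n 3249 med [0.454 0.317 0.011] lo [0.371 0.246 0.006] hi [0.52  0.394 0.051]
scene carton_center 0.67 [336. 268.] n 2887 med [0.62  0.004 0.158] lo [ 0.505 -0.049  0.103] hi [0.685 0.05  0.162]
scene tray_floor 0.95 [478. 350.] n 7719 med [0.633 0.3   0.005] lo [ 0.574  0.175 -0.   ] hi [0.696 0.409 0.029]
scene mat 0.84 [217. 245.] n 4103 med [ 0.501 -0.308 -0.   ] lo [ 0.371 -0.425 -0.004] hi [ 0.593 -0.2    0.003]
scene filter1 0.96 [178. 239.] n 739 med [ 0.561 -0.366  0.064] lo [ 0.528 -0.396  0.006] hi [ 0.574 -0.349  0.082]
scene filter1 0.8 [308. 210.] n 677 med [ 0.385 -0.114  0.061] lo [ 0.349 -0.141  0.001] hi [ 0.39
[... 3553 characters left out ...]
9   0.066] lo [ 0.676 -0.425 -0.001] hi [ 0.853 -0.328  0.091]
side tape_roll 0.58 [376. 226.] n 1006 med [0.779 0.037 0.029] lo [ 0.727  0.005 -0.001] hi [0.858 0.144 0.048]
  pt side bail_bar 0.64 [287.2 284.9]
  pt side carton_center 0.65 [329.6 214.8]
  pt side carton_center 0.34 [429.7 366.8]
  pt side tray_floor 0.69 [281.2 214.1]
  pt side canister 0.93 [328.3 267.4]
  pt side lid 0.89 [216.3 231.8]
  pt side mat 0.71 [386.7 357.8]
  pt side filter1 0.91 [334.2 356.9]
  pt side filter1 0.75 [382.2 332.7]
  pt side filter1 0.74 [274.9 326.5]
  pt side filter1 0.66 [261.7 379.4]
  pt side filter1 0.66 [330.3 446.4]
  pt side filter1 0.6 [305.7 401.6]
  pt side filter1 0.57 [384.1 386.1]
```

```bash
cat >> h.py <<'E'
from scipy.optimize import least_squares
def both(S,D):
    a,_,_=cloud(S);b,_,_=cloud(D);return a,b
def box(P,x,y,z): return P[(P[:,0]>x[0])&(P[:,0]<x[1])&(P[:,1]>y[0])&(P[:,1]<y[1])&(P[:,2]>z[0])&(P[:,2]<z[1])]
def circ(P,r,c0):
    f=least_squares(lambda c:np.hypot(P[:,0]-c[0],P[:,1]-c[1])-r,c0,loss="soft_l1",f_scale=0.002)
    return f.x,np.sqrt(np.mean(f.fun**2))
def topdisc(P,zlo,zhi,c,r):
    Q=P[(P[:,2]>zlo)&(P[:,2]<zhi)&(np.hypot(P[:,0]-c[0],P[:,1]-c[1])<r)]
    (x,y),rr=cv2.minEnclosingCircle(Q[:,:2].astype(np.float32)*1000)
    return np.array([x,y])/1000,rr,len(Q)
E
python3 - <<'E'
from h import *
S=snapshot("scene"); D=snapshot("side")
for nm,p in (("scene",S),("side",D)):
    P,_,_=cloud(p)
    print(nm)
    for c in [(.55,-.372),(.44,-.368),(.42,-.26),(.54,-.258)]:
        print(" filt",np.round(topdisc(P,.076,.086,c,.035)[0],4),topdisc(P,.076,.086,c,.035)[1:])
    # canister rim
    Q=box(P,(.48,.70),(-.12,.12),(.095,.1035)); 
    print(" rim",circ(Q,.078,(.59,0)),len(Q))
    Q=box(P,(.48,.70),(-.12,.12),(.045,.085)); print(" wall",circ(Q[:],.08,(.59,0)),len(Q))
    Q=box(P,(.45,.72),(-.12,.12),(.155,.168)); r=cv2.minAreaRect(Q[:,:2].astype(np.float32)*1000); print(" carton",r,np.median(Q[:,2]),len(Q))
    Q=box(P,(.54,.73),(.13,.46),(.024,.034)); r=cv2.minAreaRect(Q[:,:2].astype(np.float32)*1000); print(" trayrim",r,len(Q))
    Q=box(P,(.35,.55),(.2,.42),(.045,.058)); r=cv2.minEnclosingCircle(Q[:,:2].astype(np.float32)*1000); print(" boss",r,np.median(Q[:,2]),len(Q))
    Q=box(P,(.35,.55),(.2,.42),(.009,.016)); r=cv2.minEnclosingCircle(Q[:,:2].astype(np.float32)*1000); print(" plate",r,np.median(Q[:,2]),len(Q))
    Q=box(P,(.42,.56),(-.14,.12),(.02,.045)); Q=Q[np.hypot(Q[:,0]-.59,Q[:,1])>.09]
    print(" bail",len(Q)); 
    B=Q[Q[:,0]<.49]
    r=cv2.fitLine(Q[Q[:,0]<.47][:,:2].astype(np.float32),cv2.DIST_HUBER,0,.01,.01).ravel(); print("  bar",r, np.round(np.percentile(Q[:,1],[0.5,99.5]),3),np.median(Q[:,2]))
    np.save(nm+"_bail.npy",Q)
    for c,h,rr in [((.722,-.171),.16,.04),((.727,-.37),.09,.06),((.783,.06),.045,.06)]:
        print(" byst",topdisc(P,h-.006,h+.006,c,rr+.015))
E
```

```text
scene
 filt [ 0.5492 -0.374 ] (25.517322540283203, 293)
 filt [ 0.4405 -0.3689] (25.483293533325195, 243)
 filt [ 0.4163 -0.2601] (25.573694229125977, 242)
 filt [ 0.5379 -0.2556] (25.73101043701172, 296)
 rim (array([0.58804382, 0.00239436]), np.float64(0.004331669957118583)) 520
 wall (array([0.58761697, 0.00192956]), np.float64(0.0025931622443033566)) 1193
 carton ((591.4970703125, -1.3509483337402344), (182.74282836914062, 60.05588150024414), 16.684457778930664) 0.15885556845773688 2352
 trayrim ((633.8070678710938, 293.0021057128906), (124.96143341064453, 236.68064880371094), 0.6248069405555725) 1003
 boss ((445.3888244628906, 319.3245544433594), 16.910755157470703) 0.04976653507228669 144
 plate ((444.7547912597656, 319.1354675292969), 80.30118560791016) 0.01094850324432338 2476
 bail 463
  bar [ 0.16982913 -0.9854735   0.4465854   0.02175672] [-0.122  0.097] 0.03133442301347214
 byst (array([ 0.71631006, -0.16905862]), 13.027063369750977, 137)
 byst (array([ 0.72831989, -0.37404929]), 52.279964447021484, 1254)
 byst (array([0.78299072, 0.06010166]), 50.43624496459961, 997)
sid
[... 397 characters left out ...]
.801460266113281), (185.28858947753906, 65.29682922363281), 16.086746215820312) 0.15952700930787986 1069
 trayrim ((630.1463012695312, 291.1261901855469), (126.18488311767578, 241.354736328125), 0.6424103379249573) 272
 boss ((439.74517822265625, 316.5833740234375), 19.675504684448242) 0.05037295974174444 70
 plate ((440.2122802734375, 314.8721923828125), 82.1946029663086) 0.011581971150365395 1138
 bail 507
  bar [ 0.20031102 -0.97973233  0.45078793 -0.02369054] [-0.127  0.09 ] 0.031914952426120934
 byst (array([ 0.71207343, -0.1712272 ]), 14.39083480834961, 72)
 byst (array([ 0.72251154, -0.37720261]), 52.22669219970703, 1019)
 byst (array([0.77631702, 0.05673935]), 52.43389129638672, 284)
```

```bash
cat >> h.py <<'E'
from scipy.spatial.transform import Rotation as Ro
def rpy(o): return Ro.from_euler("xyz",o,degrees=True)
def state():
    o=telemetry.get_obs(); return o,np.array(o["tool_pos"]),rpy(o["orientation"])
def goto(pos,yaw=None,tilt=None,R=None,tag=""):
    """target tcp pose -> shift and rotvec in the present tool frame"""
    o,p,R0=state()
    if R is None: R=rpy([180,0,yaw])
    d=R0.inv().apply(np.array(pos)-p); rv=(R0.inv()*R).as_rotvec(degrees=True)
    print(tag,"shift",np.round(d,4),"rot",np.round(rv,1))
def st():
    o,p,R=state(); print("t",round(o["clock"],2),"tcp",np.round(p,4),"ori",np.round(o["orientation"],2),"q",np.round(o["joint_pos"],1),"F",np.round(o["force"],1),"open",round(o["opening"],4))
E
python3 - <<'E'
from h import *
st(); goto([.589,-.003,.27],16.5); goto([.589,-.003,.126],16.5)
E
```

```text
t 2.05 tcp [0.2446 0.6291 0.1906] ori [180.     0.   -21.25] q [ 85.3  20.5   0.7  -0.  -70.1 -16.5] F [-0.  -0.1 -0. ] open 0.0874
 shift [ 0.55    0.4643 -0.0794] rot [  0.    0.  -37.7]
 shift [0.55   0.4643 0.0646] rot [  0.    0.  -37.7]
```

>>> jog_arm(targets="0.03 0.03 -0.05 0 0 0 1;0.55 0.464 -0.08 0 0 -37.7 1;0.55 0.464 -0.08 0 0 -37.7 1;0.55 0.464 -0.08 0 0 -37.7 1;0.55 0.464 -0.08 0 0 -37.7 1;0.55 0.464 -0.08 0 0 -37.7 1;0.55 0.464 -0.08 0 0 -37.7 1;0.55 0.464 -0.08 0 0 -37.7 1")

```text
clock: 3.05
tool_pos: [0.4727, 0.2077, 0.2596]
orientation: [-180.0, -0.1, 16.5]
force: [1.3, 0.5, 0.6]
opening: 0.0878
```

Run:
```python
from h import *
st(); goto([.589,-.003,.27],16.5)
```

```text
t 3.05 tcp [0.4727 0.2077 0.2596] ori [-1.7998e+02 -6.0000e-02  1.6480e+01] q [ 45.5   3.1 -12.6   0.  -74.2  60.9] F [1.3 0.5 0.6] open 0.0878
 shift [ 0.0518  0.235  -0.0104] rot [-0.  -0.1 -0. ]
```

>>> jog_arm(targets="0.052 0.235 -0.01 0 0 0 1;0.052 0.235 -0.01 0 0 0 1;0.052 0.235 -0.01 0 0 0 1;0.052 0.235 -0.01 0 0 0 1;0.052 0.235 -0.01 0 0 0 1;0.052 0.235 -0.01 0 0 0 1;0.052 0.235 -0.01 0 0 0 1;0.052 0.235 -0.01 0 0 0 1")

```text
clock: 4.05
tool_pos: [0.589, -0.0018, 0.2699]
orientation: [-180.0, -0.1, 16.6]
force: [0.5, -0.1, -0.0]
opening: 0.0877
```

Run:
```python
from h import *
st()
W=snapshot("wrist"); save(W,"wrist1"); S=snapshot("scene"); save(S,"scene1")
P,_,_=cloud(W)
Q=box(P,(.45,.72),(-.12,.12),(.15,.17)); r=cv2.minAreaRect(Q[:,:2].astype(np.float32)*1000); print(" carton",r,np.median(Q[:,2]),len(Q))
Q=box(P,(.48,.70),(-.12,.12),(.095,.1035)); print(" rim",circ(Q,.078,(.59,0)),len(Q))
```

```text
t 4.05 tcp [ 0.589  -0.0018  0.2699] ori [-1.7997e+02 -9.0000e-02  1.6580e+01] q [ 18.8  10.1  -3.3  -0.  -76.6  87.8] F [ 0.5 -0.1 -0. ] open 0.0877
 carton ((588.65771484375, -3.2155914306640625), (181.01901245117188, 60.17829513549805), 16.716753005981445) 0.16091715223407818 15369
 rim (array([5.84539623e-01, 4.02367029e-04]), np.float64(0.0018970293738401335)) 2399
```

View pics/wrist1.png

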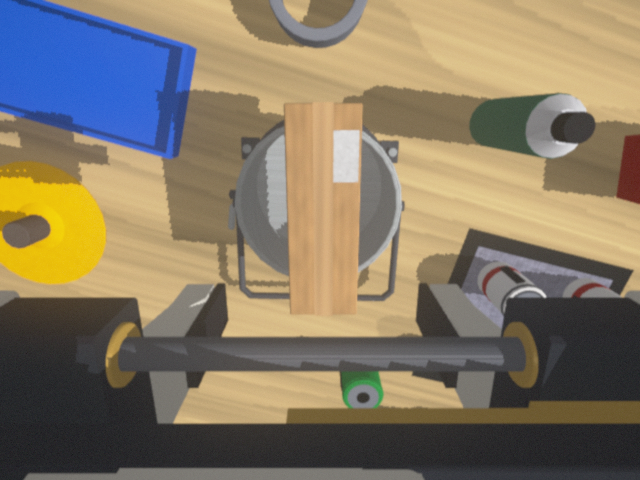

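View pics/scene1.png

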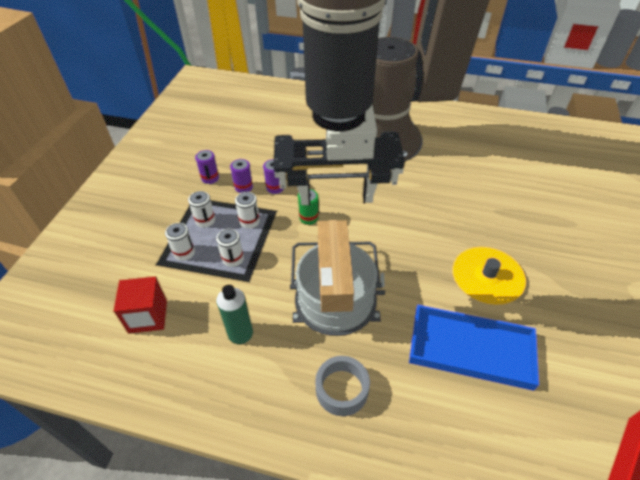

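The wrist camera agrees with the mean of the two fixed cameras: carton at (.5887,-.0032), angle 16.7°. The carton runs straight up the wrist image between the jaws, at columns 285–360. I'll descend and grip it.

>>> jog_arm(targets="0 0.001 0.06 0 0 0 1;0 0.001 0.11 0 0 0 1;0 0.001 0.144 0 0 0 1;0 0.001 0.144 0 0 0 1;0 0.001 0.144 0 0 0 -1;0 0.001 0.144 0 0 0 -1;0 0.001 0.144 0 0 0 -1;0 0.001 0.144 0 0 0 -1")

```text
clock: 5.15
tool_pos: [0.5898, -0.0028, 0.1266]
orientation: [-180.0, -0.2, 16.6]
force: [-0.0, 0.8, -0.3]
opening: 0.0532
```

Run:
```python
from h import *
st(); goto([.632,.292,.27],90); goto([.589,-.003,.27],16.5)
```

```text
t 5.15 tcp [ 0.5898 -0.0028  0.1266] ori [-1.7997e+02 -1.5000e-01  1.6560e+01] q [ 18.7  15.3 -15.6  -0.  -58.9  87.9] F [-0.   0.8 -0.3] open 0.0532
 shift [ 0.1249 -0.2706 -0.143 ] rot [  0.1  -0.2 -73.4]
 shift [-4.000e-04 -1.000e-04 -1.434e-01] rot [-0.  -0.2  0.1]
```

>>> jog_arm(targets="0 0 0 0 0 0 -1;0 0 0 0 0 0 -1;0 0 -0.01 0 0 0 -1;0 0 -0.03 0 0 0 -1;0 0 -0.05 0 0 0 -1;0 0 -0.07 0 0 0 -1;0 0 -0.07 0 0 0 -1;0 0 -0.07 0 0 0 -1")

```text
clock: 6.15
tool_pos: [0.5893, -0.0029, 0.1963]
orientation: [-180.0, -0.1, 16.6]
force: [0.2, 1.1, -0.9]
opening: 0.0001
```

Run:
```python
from h import *
st()
S=snapshot("scene"); save(S,"scene2");S=snapshot("wrist"); save(S,"wrist2")
```

```text
t 6.15 tcp [ 0.5893 -0.0029  0.1963] ori [-1.7995e+02 -1.4000e-01  1.6560e+01] q [ 18.7  12.2 -10.1  -0.  -67.5  87.9] F [ 0.2  1.1 -0.9] open 0.0001
```

View pics/scene2.png

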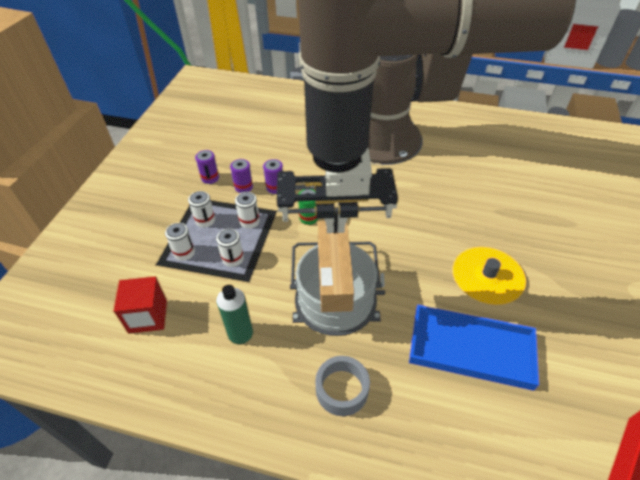

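View pics/wrist2.png

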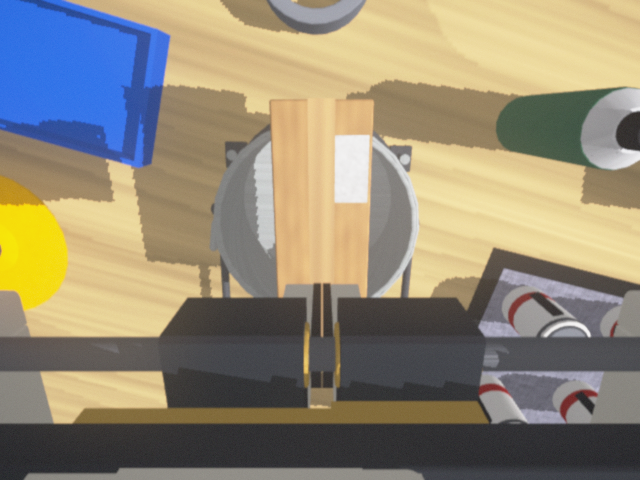

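Run:
```python
from h import *
st()
S=snapshot("scene");W=snapshot("wrist");o,p,R=state()
print(proj(S,p),proj(S,p+[0,0,.05]),proj(W,p)); 
save(S,"scene3",[(*proj(S,p),"tcp"),(*proj(S,[.589,-.003,.16]),"ctop")]);save(W,"wrist3",[(*proj(W,p),"tcp"),(*proj(W,[.589,-.003,.16]),"ctop")])
P,u,v=cloud(S); m=(abs(u-338)<25)&(v>150)&(v<245); 
for a,b,c in list(zip(P[m],u[m],v[m]))[::60]: print(b,c,np.round(a,3))
print(ctrl.__dict__ if hasattr(ctrl,'__dict__') else dir(ctrl))
```

```text
t 6.25 tcp [ 0.5891 -0.003   0.1958] ori [-1.7996e+02 -8.0000e-02  1.6560e+01] q [ 18.7  12.3 -10.1  -0.  -67.5  87.9] F [ 0.2 -0.2 -0.2] open 0.0002
[334.52046153 240.97001336] [334.95121037 222.78013098] [321.20095571 268.41355157]
314 151 [ 0.629 -0.027  0.433]
327 152 [ 0.636 -0.006  0.441]
339 153 [0.634 0.01  0.441]
350 154 [0.628 0.025 0.437]
361 155 [0.613 0.038 0.426]
323 157 [ 0.636 -0.012  0.431]
334 158 [0.636 0.004 0.432]
345 159 [0.631 0.018 0.429]
356 160 [0.602 0.029 0.406]
318 162 [ 0.621 -0.024  0.407]
329 163 [ 0.617 -0.008  0.405]
340 164 [0.617 0.009 0.407]
351 165 [0.615 0.025 0.406]
362 166 [0.604 0.039 0.398]
324 168 [ 0.625 -0.014  0.401]
336 169 [0.626 0.005 0.404]
347 170 [0.62 0.02 0.4 ]
358 171 [0.615 0.036 0.397]
320 173 [ 0.199 -0.134 -0.001]
331 174 [ 0.63  -0.002  0.396]
342 175 [0.627 0.014 0.395]
353 176 [0.621 0.03  0.391]
315 178 [ 0.583 -0.04   0.338]
327 179 [ 0.616 -0.011  0.371]
338 180 [0.612 0.005 0.37 ]
349 181 [0.606 0.021 0.366]
360 182 [0.602 0.038 0.364]
323 184 [ 0.595 -0.023  0.339]
334 185 [0.617 0.    0.363]
345 186 [0.611 0.016 0.3
[... 709 characters left out ...]
6]
334 217 [0.628 0.004 0.303]
345 218 [0.597 0.016 0.271]
356 219 [ 0.343 -0.003 -0.001]
319 221 [ 0.513 -0.053  0.157]
330 222 [ 0.604 -0.009  0.262]
341 223 [0.598 0.01  0.257]
352 224 [ 0.362 -0.01  -0.001]
314 226 [ 0.39  -0.1   -0.003]
326 227 [ 0.527 -0.035  0.158]
337 228 [0.6   0.003 0.245]
348 229 [ 0.382 -0.015  0.001]
359 230 [ 0.376  0.011 -0.002]
322 232 [ 0.542 -0.039  0.159]
333 233 [ 0.538 -0.018  0.157]
344 234 [0.536 0.004 0.158]
355 235 [ 0.393  0.005 -0.004]
317 237 [ 0.425 -0.083 -0.001]
328 238 [ 0.554 -0.024  0.158]
339 239 [ 0.548 -0.003  0.155]
350 240 [ 0.412 -0.004 -0.004]
361 241 [0.442 0.027 0.035]
323 243 [ 0.568 -0.031  0.158]
334 244 [ 0.566 -0.009  0.158]
{}
```

View pics/scene3.png

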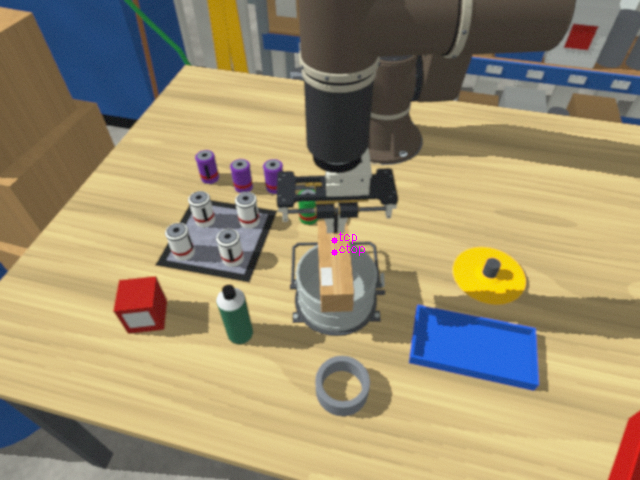

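View pics/wrist3.png

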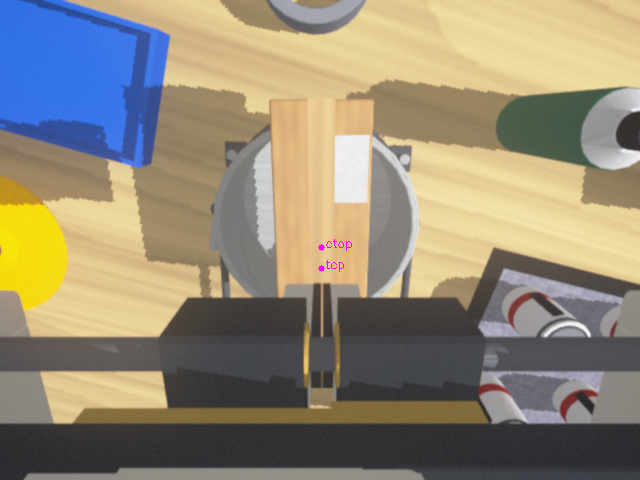

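Run:
```python
from h import *
st();o,p,R=state()
for n in ["scene","side","wrist"]:
    s=snapshot(n); P,u,v=cloud(s)
    m=(abs(P[:,0]-.59)<.04)&(abs(P[:,1]+.0)<.04)&(P[:,2]>.17)&(P[:,2]<.29)
    Q=P[m]; 
    if len(Q)==0: print(n,"none"); continue
    i=np.argsort(Q[:,2])[:40]; print(n,len(Q),np.round(Q[i].mean(0),3),np.round(Q[:,2].min(),3),np.round(R.inv().apply(Q[i].mean(0)-p),3),u[m][i].mean(),v[m][i].mean())
    if n=="side": save(s,"side3",[(*proj(s,p),"tcp")])
```

```text
t 6.35 tcp [ 0.5893 -0.003   0.1958] ori [-1.7997e+02 -8.0000e-02  1.6560e+01] q [ 18.7  12.3 -10.1  -0.  -67.5  87.9] F [ 0.1 -0.  -0.5] open 0.0005
scene 316 [0.6   0.002 0.236] 0.23 [ 0.012 -0.001 -0.04 ] 335.9 231.575
side 479 [ 0.582 -0.012  0.236] 0.231 [-0.009  0.006 -0.04 ] 329.375 174.9
wrist 2401 [ 0.598 -0.001  0.234] 0.232 [ 0.009  0.    -0.039] 321.425 283.975
```

View pics/side3.png

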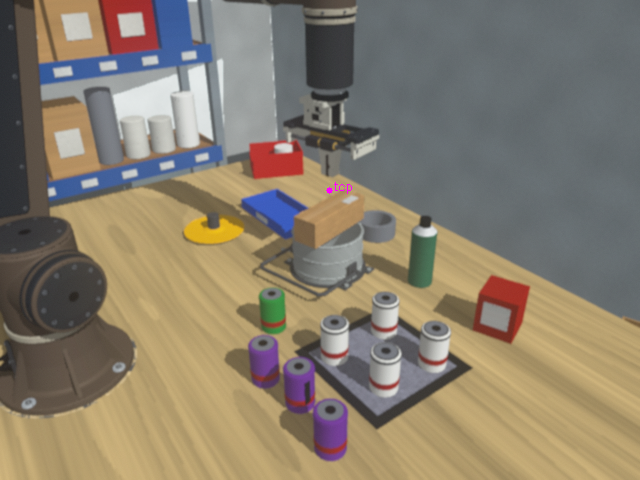

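>>> jog_arm(targets="0 0 -0.04 0 0 0 1;0 0 -0.04 0 0 0 1;0 0 -0.04 0 0 0 1;0 0 -0.04 0 0 0 1;0 0 -0.04 0 0 0 1;0 0 -0.04 0 0 0 1;0 0 -0.04 0 0 0 1;0 0 -0.04 0 0 0 1")

```text
clock: 7.5
tool_pos: [0.5894, -0.003, 0.2361]
orientation: [-180.0, -0.1, 16.6]
force: [-0.5, 0.1, -0.0]
opening: 0.075
```

Run:
```python
from h import *
st();o,p,R=state()
for n in ["scene","side","wrist"]:
    s=snapshot(n); P,u,v=cloud(s)
    T=R.inv().apply(P-p)
    m=(abs(T[:,0])<.03)&(abs(T[:,1])<.09)&(T[:,2]>-.10)&(T[:,2]<.03)
    for sg in (1,-1):
        Q=T[m&(sg*T[:,1]>0)]
        if len(Q)<20: print(n,sg,"none"); continue
        i=np.argsort(-Q[:,2])[:40]; print(n,sg,len(Q),np.round(Q[i].mean(0),3),np.round(Q[:,2].max(),3), "inner y",np.round(np.percentile(sg*Q[Q[:,2]>-.06][:,1],[1,99]),3),"x",np.round(np.percentile(Q[Q[:,2]>-.06][:,0],[1,99]),3))
    if n=="scene": save(s,"scene4",[(*proj(s,p),"tcp")])
```

```text
t 7.5 tcp [ 0.5894 -0.003   0.2361] ori [-1.7997e+02 -1.1000e-01  1.6560e+01] q [ 18.7  11.   -6.5  -0.  -72.4  87.9] F [-0.5  0.1 -0. ] open 0.075
scene 1 182 [ 0.012  0.045 -0.042] -0.033 inner y [0.037 0.052] x [0.004 0.014]
scene -1 236 [ 0.009 -0.044 -0.04 ] -0.033 inner y [0.038 0.054] x [-0.007  0.015]
side 1 328 [-0.006  0.051 -0.041] -0.036 inner y [0.039 0.058] x [-0.015  0.011]
side -1 362 [-0.007 -0.042 -0.04 ] -0.036 inner y [0.037 0.055] x [-0.015  0.007]
wrist 1 4295 [ 0.002  0.042 -0.037] -0.036 inner y [0.041 0.057] x [-0.01   0.011]
wrist -1 4416 [ 0.002 -0.042 -0.037] -0.036 inner y [0.041 0.057] x [-0.01   0.011]
```

View pics/scene4.png

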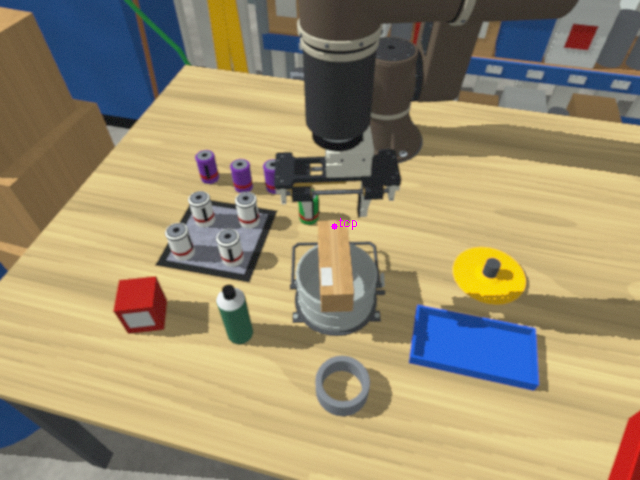

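All three cameras put the real fingertips about 36 mm behind the reported TCP, with x and y matching. That explains the missed grasp, since the tips stopped at z≈0.163, just above the carton. I'll work from the measured tip and check where the gripper body sits.

```bash
cat >> h.py <<'E'
TIP=0.036  # real fingertips lie this far behind the reported TCP (measured in 3 cameras)
def gt(tip,yaw=None,R=None,tag=""):
    if R is None: R=rpy([180,0,yaw])
    goto(np.array(tip)+R.apply([0,0,TIP]),R=R,tag=tag)
E
python3 - <<'E'
from h import *
st();o,p,R=state()
for n in ["scene","side"]:
    s=snapshot(n); P,u,v=cloud(s); T=R.inv().apply(P-p)
    m=(abs(T[:,0])<.08)&(abs(T[:,1])<.14)&(T[:,2]>-.22)&(T[:,2]<-.03)
    Q=T[m]
    for z0 in np.arange(-.2,-.03,.01):
        q=Q[(Q[:,2]>z0)&(Q[:,2]<=z0+.01)]
        if len(q): print(n,round(z0,3),len(q),"x",np.round([q[:,0].min(),q[:,0].max()],3),"y",np.round([q[:,1].min(),q[:,1].max()],3))
gt([.5887,-.0032,.128],16.7)
E
```

```text
t 7.65 tcp [ 0.5894 -0.003   0.2362] ori [-1.7997e+02 -1.1000e-01  1.6560e+01] q [ 18.7  11.   -6.5  -0.  -72.4  87.9] F [ 0.2  0.2 -0.9] open 0.0852
scene -0.2 291 x [-0.021  0.043] y [-0.051  0.016]
scene -0.19 4 x [-0.009  0.   ] y [-0.04  -0.038]
scene -0.18 163 x [0.022 0.027] y [-0.05   0.016]
scene -0.17 270 x [-0.013  0.03 ] y [-0.051  0.016]
scene -0.16 244 x [-0.016  0.03 ] y [-0.051  0.016]
scene -0.15 2042 x [-0.037  0.042] y [-0.097  0.096]
scene -0.14 560 x [-0.019  0.043] y [-0.096  0.095]
scene -0.13 721 x [-0.029  0.043] y [-0.094  0.094]
scene -0.12 642 x [-0.029  0.043] y [-0.089  0.088]
scene -0.11 133 x [0.002 0.043] y [-0.089  0.088]
scene -0.1 7 x [-0.01   0.013] y [-0.049 -0.047]
scene -0.09 34 x [-0.007  0.015] y [-0.049  0.046]
scene -0.08 93 x [-0.007  0.015] y [-0.063  0.061]
scene -0.07 90 x [-0.005  0.015] y [-0.06  0.06]
scene -0.06 88 x [0.001 0.015] y [-0.059  0.059]
scene -0.05 78 x [-0.008  0.016] y [-0.059  0.057]
scene -0.04 32 x [-0.007  0.014] y [-0.057  0.057]
side -0.2 174 x [-0.045  0.031] y [-0.044  0.021]
side -0.19 170 x [-0.028  0.019] y [-0.049  0.021]
side -0.18 212 x [-0.028  0.021] y [-0.05   0.019]
side -0.17 198 x [-0.028  0.027] y [-0.051  0.021]
side -0.16 219 x [-0.03   0.022] y [-0.05   0.019]
side -0.15 736 x [-0.044  0.037] y [-0.097  0.1  ]
side -0.14 460 x [-0.044  0.039] y [-0.096  0.099]
side -0.13 373 x [-0.043  0.036] y [-0.093  0.097]
side -0.12 495 x [-0.045  0.038] y [-0.087  0.092]
side -0.11 214 x [-0.043  0.037] y [-0.088  0.091]
side -0.1 67 x [-0.018  0.008] y [-0.064  0.068]
side -0.09 126 x [-0.016  0.011] y [-0.066  0.067]
side -0.08 124 x [-0.016  0.009] y [-0.062  0.066]
side -0.07 114 x [-0.015  0.009] y [-0.061  0.063]
side -0.06 107 x [-0.016  0.009] y [-0.057  0.062]
side -0.05 114 x [-0.017  0.01 ] y [-0.058  0.061]
side -0.04 30 x [-0.014  0.007] y [-0.056  0.059]
 shift [-1.000e-03  1.000e-04  1.442e-01] rot [-0.  -0.1 -0.1]
```

The body's underside is 66 mm behind the real tip, as specified, so the whole tool is offset by 36 mm. I'll go down with the tip at z=.126.

>>> jog_arm(targets="0 0 0.05 0 0 0 1;0 0 0.1 0 0 0 1;0 0 0.146 0 0 0 1;0 0 0.146 0 0 0 -1;0 0 0.146 0 0 0 -1;0 0 0.146 0 0 0 -1;0 0 0.146 0 0 0 -1;0 0 0.146 0 0 0 -1")

```text
clock: 8.75
tool_pos: [0.5911, -0.0025, 0.0924]
orientation: [-180.0, -0.3, 16.6]
force: [-1.1, 1.7, 6.0]
opening: 0.0599
```

>>> jog_arm(targets="0 0 0 0 0 0 -1;0 0 0 0 0 0 -1;0 0 -0.02 0 0 0 -1;0 0 -0.05 0 0 0 -1;0 0 -0.08 0 0 0 -1;0 0 -0.11 0 0 0 -1;0 0 -0.11 0 0 0 -1;0 0 -0.11 0 0 0 -1")

```text
clock: 9.75
tool_pos: [0.5897, -0.0027, 0.2012]
orientation: [-180.0, -0.2, 16.6]
force: [-0.8, -0.0, -2.1]
opening: 0.0598
```

Run:
```python
from h import *
st()
gt([.632,.292,.20],90); gt([.632,.292,.20],-90)
S=snapshot("scene"); save(S,"scene5")
P,_,_=cloud(S); o,p,R=state(); T=R.inv().apply(P-p)
D=snapshot("side"); PD,_,_=cloud(D);Td=R.inv().apply(PD-p)
for Q in (T,Td):
    m=(abs(Q[:,0])<.12)&(abs(Q[:,1])<.028)&(Q[:,2]<.08)&(Q[:,2]>-.075); q=Q[m]; print(np.round(np.percentile(q,[0.5,50,99.5],axis=0),3))
Q=box(PD,(.54,.73),(.13,.46),(.0,.01)); print(np.median(Q,0))
```

```text
t 9.75 tcp [ 0.5897 -0.0027  0.2012] ori [-179.96   -0.24   16.57] q [ 18.7  12.   -9.7  -0.  -68.   87.9] F [-0.8 -0.  -2.1] open 0.0598
 shift [ 0.1244 -0.2703  0.038 ] rot [  0.1  -0.2 -73.4]
 shift [ 0.1244 -0.2703  0.038 ] rot [-3.000e-01 -1.000e-01  1.066e+02]
[[-0.066 -0.028 -0.069]
 [ 0.061  0.    -0.066]
 [ 0.093  0.028 -0.008]]
[[-0.096 -0.028 -0.07 ]
 [-0.089 -0.    -0.066]
 [ 0.046  0.028 -0.009]]
[0.62511122 0.30695166 0.00406006]
```

View pics/scene5.png

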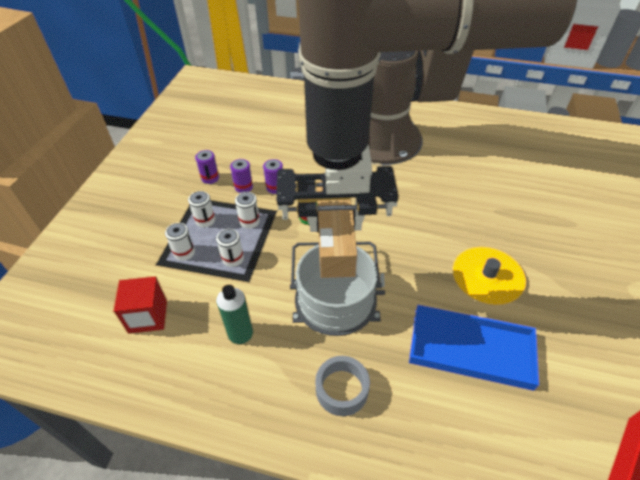

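Carton is held level with an opening of 59.8 mm. Next I'll carry it to the tray at (.632,.292) with yaw about 90.6°.

>>> jog_arm(targets="0.015 -0.034 0 0 0 -9 -1;0.031 -0.068 0.005 0 0 -18 -1;0.047 -0.101 0.01 0 0 -28 -1;0.062 -0.135 0.015 0 0 -37 -1;0.078 -0.169 0.02 0 0 -46 -1;0.093 -0.203 0.025 0 0 -55 -1;0.109 -0.237 0.03 0 0 -65 -1;0.124 -0.27 0.038 0 0 -74 -1")

```text
clock: 10.85
tool_pos: [0.6312, 0.2924, 0.1618]
orientation: [179.9, -0.0, 90.9]
force: [0.8, -0.3, -2.7]
opening: 0.06
```

Run:
```python
from h import *
st()
gt([.632,.292,.20],90.6); gt([.632,.292,.036],90.6)
W=snapshot("wrist"); save(W,"wrist6")
P,_,_=cloud(W)
Q=box(P,(.54,.73),(.13,.46),(.024,.034)); r=cv2.minAreaRect(Q[:,:2].astype(np.float32)*1000); print(" trayrim",r,len(Q))
```

```text
t 10.85 tcp [0.6312 0.2924 0.1618] ori [ 1.7991e+02 -1.0000e-02  9.0890e+01] q [ 40.9  23.4   1.2   0.  -67.7 140. ] F [ 0.8 -0.3 -2.7] open 0.06
 shift [-0.0004  0.0008 -0.0022] rot [ 0.1 -0.   0.3]
 shift [-0.0005  0.0005  0.1618] rot [ 0.1 -0.   0.3]
 trayrim ((630.0140991210938, 400.02239990234375), (122.03797149658203, 18.730998992919922), 0.6129361987113953) 1358
```

View pics/wrist6.png

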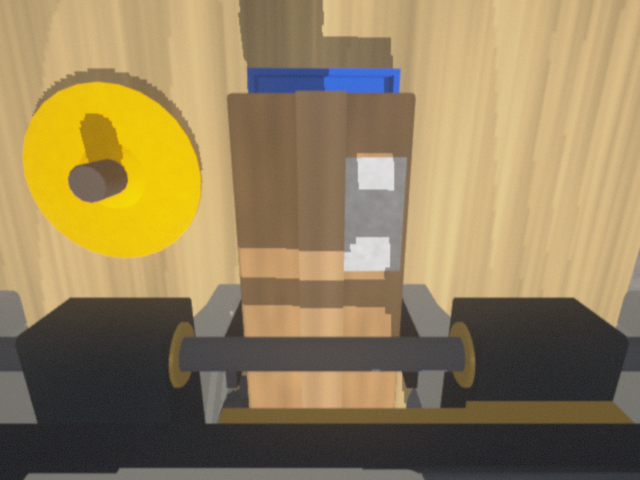

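The carton is aligned over the tray. I'll lower it.

>>> jog_arm(targets="0 0 0.05 0 0 0 -1;0 0 0.1 0 0 0 -1;0 0 0.135 0 0 0 -1;0 0 0.15 0 0 0 -1;0 0 0.158 0 0 0 -1;0 0 0.162 0 0 0 -1;0 0 0.164 0 0 0 -1;0 0 0.164 0 0 0 -1")

```text
clock: 11.9
tool_pos: [0.632, 0.2966, -0.0025]
orientation: [179.9, -0.1, 91.4]
force: [-1.6, -1.4, 1.9]
opening: 0.0597
```

Run:
```python
from h import *
st()
```

```text
t 11.9 tcp [ 0.632   0.2966 -0.0025] ori [ 1.7986e+02 -9.0000e-02  9.1440e+01] q [ 41.1  31.7  -8.5   0.  -49.6 140.3] F [-1.6 -1.4  1.9] open 0.0597
```

>>> jog_arm(targets="0 0 0 0 0 0 1;0 0 0 0 0 0 1;0 0 0 0 0 0 1;0 0 0 0 0 0 1;0 0 -0.05 0 0 0 1;0 0 -0.1 0 0 0 1;0 0 -0.15 0 0 0 1;0 0 -0.18 0 0 0 1")

```text
clock: 12.9
tool_pos: [0.6324, 0.2968, 0.1808]
orientation: [179.7, -0.2, 91.5]
force: [-0.4, -0.1, -1.0]
opening: 0.0875
```

Run:
```python
from h import *
st()
S=snapshot("scene"); D=snapshot("side"); save(S,"scene7")
for p in (S,D):
    P,_,_=cloud(p)
    Q=box(P,(.54,.73),(.13,.46),(.055,.08)); r=cv2.minAreaRect(Q[:,:2].astype(np.float32)*1000); print(" carton",r,len(Q),np.percentile(Q[:,2],[5,50,95]))
    Q=box(P,(.35,.55),(.2,.42),(.009,.016)); r=cv2.minEnclosingCircle(Q[:,:2].astype(np.float32)*1000); print(" plate",r)
gt([.546,-.376,.16],-35)
```

```text
t 12.9 tcp [0.6324 0.2968 0.1808] ori [179.68  -0.19  91.46] q [ 4.110e+01  2.280e+01  2.800e+00  1.000e-01 -6.960e+01  1.403e+02] F [-0.4 -0.1 -1. ] open 0.0875
 carton ((634.1696166992188, 297.2185363769531), (63.08857727050781, 181.3374786376953), 1.713282585144043) 2885 [0.05983969 0.06368225 0.06611201]
 plate ((444.5002136230469, 318.693603515625), 79.99127960205078)
 carton ((629.7133178710938, 293.23626708984375), (64.81295776367188, 186.54397583007812), 1.7839527130126953) 757 [0.05664558 0.06398298 0.06655206]
 plate ((441.014404296875, 315.7475891113281), 82.63420867919922)
 shift [-0.6712 -0.1052  0.054 ] rot [-1.000e-01 -7.000e-01  1.265e+02]
```

View pics/scene7.png

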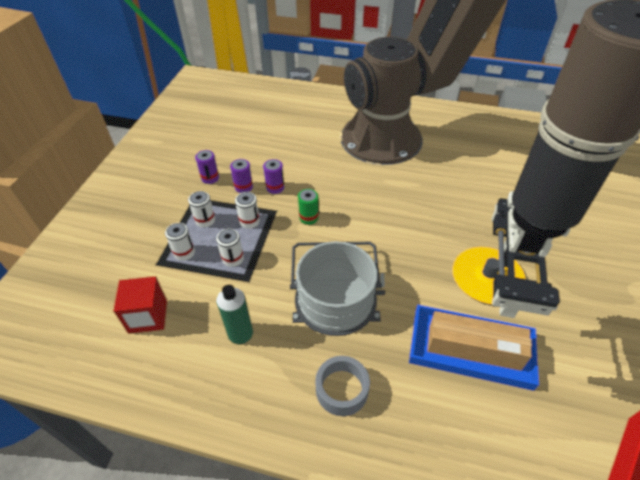

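Carton lies flat in the tray at about (.632,.295), top at .064. Next is filter F4, the one at (.535,-.258).

Run:
```python
from h import *
gt([.535,-.258,.20],0)
```

```text
shift [-0.5528 -0.1128  0.0146] rot [ 0.2 -0.6 91.5]
```

>>> jog_arm(targets="-0.06 -0.012 0 0 0 10 1;-0.12 -0.024 0.01 0 0 20 1;-0.18 -0.037 0.014 0 0 30 1;-0.24 -0.049 0.014 0 0 40 1;-0.3 -0.061 0.014 0 0 50 1;-0.36 -0.073 0.014 0 0 60 1;-0.42 -0.085 0.014 0 0 70 1;-0.48 -0.098 0.014 0 0 80 1")

```text
clock: 14.0
tool_pos: [0.5471, -0.1866, 0.1646]
orientation: [-179.8, -0.5, 11.1]
force: [1.1, 0.1, 0.3]
opening: 0.0875
```

Run:
```python
from h import *
st();gt([.535,-.258,.15],0)
W=snapshot("wrist"); save(W,"wrist8"); P,_,_=cloud(W)
Q=box(P,(.48,.70),(-.12,.12),(.095,.1035)); print(" rim",circ(Q,.078,(.585,0)),len(Q))
```

```text
t 14.0 tcp [ 0.5471 -0.1866  0.1646] ori [-179.78   -0.53   11.15] q [  0.3  12.3 -14.2  -0.4 -63.  101. ] F [1.1 0.1 0.3] open 0.0875
 shift [-0.0262  0.0679  0.0501] rot [-0.3 -0.5 11.1]
 rim (array([ 0.58379668, -0.00131236]), np.float64(0.0018191410693373631)) 4503
```

>>> jog_arm(targets="-0.013 0.034 0.02 0 -0.5 8 1;-0.026 0.068 0.05 -0.3 -0.5 11 1;-0.026 0.068 0.05 -0.3 -0.5 11 1;-0.026 0.068 0.05 -0.3 -0.5 11 1;-0.026 0.068 0.05 -0.3 -0.5 11 1;-0.026 0.068 0.05 -0.3 -0.5 11 1;-0.026 0.068 0.05 -0.3 -0.5 11 1;-0.026 0.068 0.05 -0.3 -0.5 11 1")

```text
clock: 15.05
tool_pos: [0.5325, -0.263, 0.1142]
orientation: [179.9, 0.1, -0.5]
force: [-1.2, -1.2, 0.9]
opening: 0.0877
```

Run:
```python
from h import *
st();gt([.535,-.258,.055],0)
W=snapshot("wrist"); save(W,"wrist9"); P,_,_=cloud(W)
for c in [(.5466,-.376),(.438,-.371),(.4138,-.2617),(.535,-.2578)]:
    try: print(c,topdisc(P,.076,.086,c,.04))
    except Exception as e: print(c,"x")
```

```text
t 15.05 tcp [ 0.5325 -0.263   0.1142] ori [ 1.7991e+02  6.0000e-02 -4.9000e-01] q [ -7.4  16.4 -15.9   0.1 -57.7  96.8] F [-1.2 -1.2  0.9] open 0.0877
 shift [ 0.0026 -0.0052  0.0952] rot [ 0.1  0.1 -0.5]
(0.5466, -0.376) (array([ 0.54545825, -0.37767929]), 26.244714736938477, 4972)
(0.438, -0.371) (array([ 0.42504581, -0.35491705]), 14.533403396606445, 160)
(0.4138, -0.2617) (array([ 0.41305835, -0.26213361]), 25.599987030029297, 2187)
(0.535, -0.2578) (array([ 0.5340058 , -0.25845593]), 25.882768630981445, 4707)
```

View pics/wrist9.png

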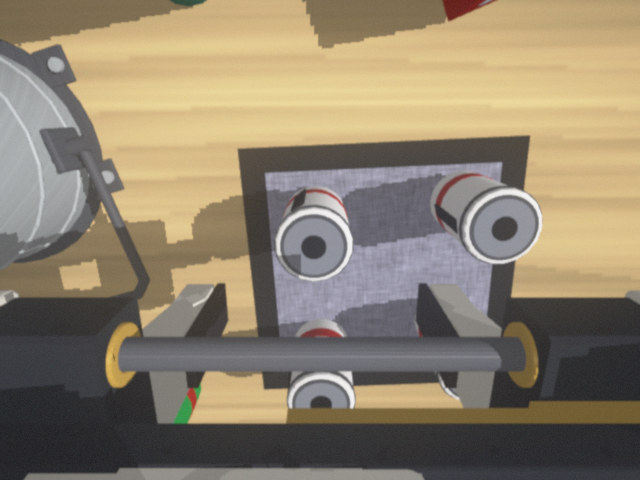

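Wrist check puts F4 at (.534,-.2585), in line with the earlier fix. I'll descend and grip it.

>>> jog_arm(targets="0.002 -0.005 0.01 0 0 0 1;0.002 -0.005 0.05 0 0 0 1;0.002 -0.005 0.085 0 0 0 1;0.002 -0.005 0.095 0 0 0 1;0.002 -0.005 0.095 0 0 0 -1;0.002 -0.005 0.095 0 0 0 -1;0.002 -0.005 0.095 0 0 0 -1;0.002 -0.005 0.095 0 0 0 -1")

```text
clock: 16.1
tool_pos: [0.5348, -0.2584, 0.0199]
orientation: [179.9, -0.0, -0.5]
force: [-0.7, 0.5, -0.2]
opening: 0.0535
```

>>> jog_arm(targets="0 0 0 0 0 0 -1;0 0 0 0 0 0 -1;0 0 -0.02 0 0 0 -1;0 0 -0.06 0 0 0 -1;0 0 -0.1 0 0 0 -1;0 0 -0.14 0 0 0 -1;0 0 -0.14 0 0 0 -1;0 0 -0.14 0 0 0 -1")

```text
clock: 17.1
tool_pos: [0.5341, -0.2578, 0.1591]
orientation: [179.9, 0.0, -0.5]
force: [-0.4, 0.3, -2.0]
opening: 0.0494
```

```bash
cat >> h.py <<'E'
C=np.array([.5843,-.0003])
def slot(phi,r=.041): return C+r*np.array([np.cos(np.radians(phi)),np.sin(np.radians(phi))])
E
python3 - <<'E'
from h import *
st()
S=snapshot("scene"); save(S,"scene10"); D=snapshot("side"); o,p,R=state()
for s in (S,D):
    P,_,_=cloud(s); T=R.inv().apply(P-p); Q=T[(np.hypot(T[:,0],T[:,1])<.0245)&(T[:,2]<.09)&(T[:,2]>-.08)]; print(np.round(np.percentile(Q,[1,50,99],axis=0),3))
st(); gt([*slot(0),.195],0)
E
```

```text
t 17.1 tcp [ 0.5341 -0.2578  0.1591] ori [ 1.7994e+02  5.0000e-02 -5.3000e-01] q [ -6.9  14.2 -12.6   0.1 -63.2  96.3] F [-0.4  0.3 -2. ] open 0.0494
[[-0.016 -0.021 -0.078]
 [ 0.007  0.005 -0.061]
 [ 0.023  0.024 -0.051]]
[[-0.024 -0.024 -0.079]
 [-0.007  0.005 -0.061]
 [ 0.015  0.024  0.018]]
t 17.2 tcp [ 0.5338 -0.2579  0.1583] ori [ 1.7994e+02  1.4000e-01 -5.2000e-01] q [ -6.9  14.3 -12.6   0.1 -63.2  96.3] F [-0.   0.  -2.6] open 0.0494
 shift [ 0.0892 -0.2584 -0.0012] rot [ 0.1  0.1 -0.5]
```

View pics/scene10.png

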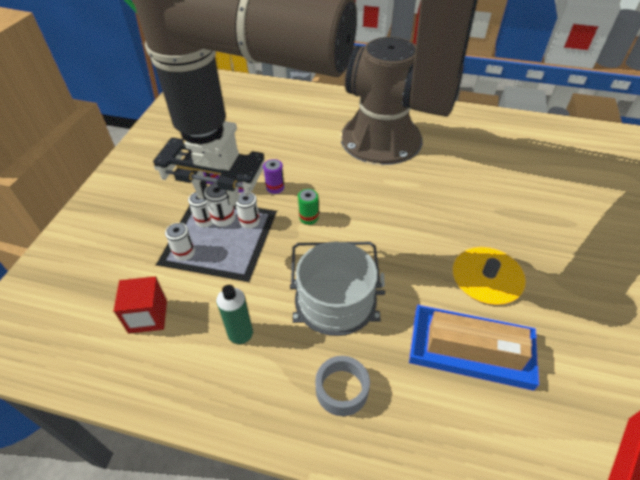

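Filter is held with its bottom about 19 mm below the reported TCP. I'll carry it to the slot on the canister's +x side.

>>> jog_arm(targets="0.015 -0.045 -0.002 0 0 0 -1;0.033 -0.095 -0.002 0 0 0 -1;0.05 -0.145 -0.002 0 0 0 -1;0.067 -0.195 -0.002 0 0 0 -1;0.082 -0.238 -0.002 0 0 0 -1;0.089 -0.258 -0.001 0 0 0 -1;0.089 -0.258 -0.001 0 0 0 -1;0.089 -0.258 -0.001 0 0 0 -1")

```text
clock: 18.2
tool_pos: [0.6245, -0.0014, 0.1581]
orientation: [179.9, 0.2, -0.5]
force: [0.2, 0.0, -1.6]
opening: 0.0496
```

Run:
```python
from h import *
W=snapshot("wrist"); save(W,"wrist11"); P,_,_=cloud(W)
Q=box(P,(.48,.70),(-.12,.12),(.095,.1035)); print(" rim",circ(Q,.078,(.585,0)),len(Q))
st(); gt([*slot(0),.062],0)
```

```text
rim (array([5.84586236e-01, 5.89211021e-05]), np.float64(0.0018602953241238572)) 3868
t 18.25 tcp [ 0.6245 -0.0017  0.1584] ori [179.92   0.2   -0.57] q [ 17.7  17.2  -8.5   0.  -64.5  71.7] F [ 0.1 -0.6 -3. ] open 0.0497
 shift [ 0.0012 -0.0016  0.1324] rot [ 0.1  0.2 -0.6]
```

View pics/wrist11.png

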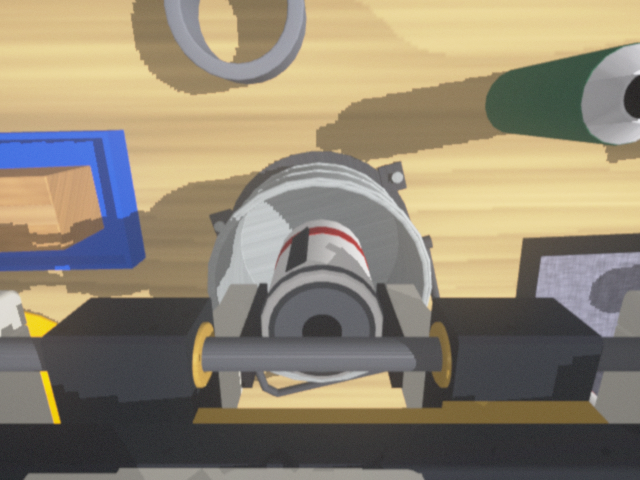

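>>> jog_arm(targets="0.001 -0.001 0.03 0 0 0 -1;0.001 -0.001 0.06 0 0 0 -1;0.001 -0.001 0.09 0 0 0 -1;0.001 -0.001 0.112 0 0 0 -1;0.001 -0.001 0.124 0 0 0 -1;0.001 -0.001 0.13 0 0 0 -1;0.001 -0.001 0.133 0 0 0 -1;0.001 -0.001 0.133 0 0 0 -1")

```text
clock: 19.25
tool_pos: [0.6257, -0.0008, 0.0262]
orientation: [179.9, 0.1, -0.6]
force: [-0.1, 0.1, -2.5]
opening: 0.0492
```

Run:
```python
from h import *
st()
```

```text
t 19.25 tcp [ 0.6257 -0.0008  0.0262] ori [ 1.7994e+02  1.2000e-01 -5.7000e-01] q [ 17.8  24.4 -17.    0.  -48.8  71.6] F [-0.1  0.1 -2.5] open 0.0492
```

>>> jog_arm(targets="0 0 0.001 0 0 0 -1;0 0 0.002 0 0 0 -1;0 0 0.002 0 0 0 0.32;0 0 0.002 0 0 0 0.32;0 0 -0.03 0 0 0 0.32;0 0 -0.08 0 0 0 0.32;0 0 -0.13 0 0 0 0.6;0 0 -0.16 0 0 0 1")

```text
clock: 20.25
tool_pos: [0.627, -0.0005, 0.1892]
orientation: [180.0, -0.1, -0.6]
force: [-0.0, 0.2, -0.4]
opening: 0.0729
```

Run:
```python
from h import *
S=snapshot("scene"); save(S,"scene12"); W=snapshot("wrist"); save(W,"wrist12")
for s in (S,W):
  P,_,_=cloud(s); print(topdisc(P,.078,.092,slot(0),.035), np.median(P[(np.hypot(*(P[:,:2]-slot(0)).T)<.022)&(P[:,2]>.07)&(P[:,2]<.1)],0))
st(); gt([.546,-.377,.13],0); gt([.546,-.377,.18],0)
```

```text
(array([0.62776129, 0.00121613]), 25.836591720581055, 429) [6.26286449e-01 1.48536335e-04 8.58405230e-02]
(array([ 0.62505157, -0.00096532]), 25.745220184326172, 2905) [ 6.26134346e-01 -5.77911598e-04  8.78559909e-02]
t 20.35 tcp [ 6.284e-01 -4.000e-04  1.907e-01] ori [-180.     -0.29   -0.54] q [ 17.8  16.   -5.9   0.1 -67.9  71.6] F [ 0.6 -0.1  0. ] open 0.0802
 shift [-0.0793  0.3773  0.0963] rot [ 0.  -0.3 -0.5]
 shift [-0.079   0.3773  0.0463] rot [ 0.  -0.3 -0.5]
```

View pics/scene12.png

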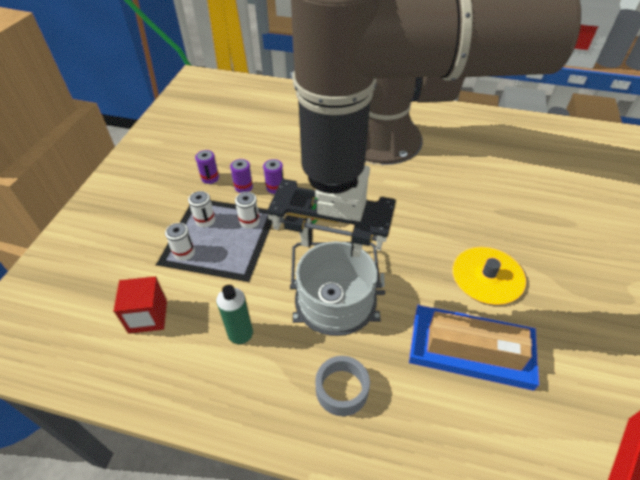

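First filter stands upright at (.6255,-.0005) with its top at .086. Next is F1 at (.546,-.377).

>>> jog_arm(targets="-0.01 0.055 0.02 0 0 0 1;-0.022 0.11 0.035 0 0 0 1;-0.035 0.168 0.046 0 0 0 1;-0.047 0.225 0.046 0 0 0 1;-0.06 0.285 0.046 0 0 0 1;-0.072 0.345 0.046 0 0 -0.5 1;-0.079 0.377 0.07 0 -0.3 -0.5 1;-0.079 0.377 0.096 0 -0.3 -0.5 1")

```text
clock: 21.35
tool_pos: [0.5451, -0.3792, 0.0927]
orientation: [-180.0, 0.0, -0.2]
force: [0.5, 0.4, -0.9]
opening: 0.0878
```

Run:
```python
from h import *
W=snapshot("wrist"); P,_,_=cloud(W)
for c in [(.5466,-.376)]:
    print(c,topdisc(P,.076,.086,c,.04))
st(); gt([.546,-.377,.055],0)
```

```text
(0.5466, -0.376) (array([ 0.54529388, -0.37758121]), 25.941173553466797, 5518)
t 21.4 tcp [ 0.5432 -0.3769  0.0885] ori [-179.82    0.33   -0.24] q [-1.790e+01  2.380e+01 -8.300e+00 -1.000e-01 -5.830e+01  1.077e+02] F [-1.6  1.1 -4.7] open 0.0878
 shift [0.0032 0.0003 0.0695] rot [-0.2  0.3 -0.2]
```

>>> jog_arm(targets="0.002 0 0.02 0 0 0 1;0.002 0 0.05 0 0 0 1;0.002 0 0.069 0 0 0 1;0.002 0 0.069 0 0 0 -1;0.002 0 0.069 0 0 0 -1;0.002 0 0.069 0 0 0 -1;0.002 0 0.069 0 0 0 -1;0.002 0 0.069 0 0 0 -1")

```text
clock: 22.4
tool_pos: [0.5453, -0.3769, 0.0203]
orientation: [-179.8, 0.3, -0.2]
force: [-0.7, 0.6, 3.3]
opening: 0.0494
```

>>> jog_arm(targets="0 0 0 0 0 0 -1;0 0 -0.02 0 0 0 -1;0 0 -0.06 0 0 0 -1;0 0 -0.1 0 0 0 -1;0 0 -0.14 0 0 0 -1;0 0 -0.14 0 0 0 -1;0 0 -0.14 0 0 0 -1;0 0 -0.14 0 0 0 -1")

```text
clock: 23.4
tool_pos: [0.545, -0.3768, 0.1585]
orientation: [-179.8, 0.4, -0.2]
force: [0.3, 0.0, -2.1]
opening: 0.0491
```

Run:
```python
from h import *
st(); gt([*slot(180),.195],0)
```

```text
t 23.4 tcp [ 0.545  -0.3768  0.1585] ori [-179.78    0.4    -0.24] q [-1.790e+01  2.080e+01 -3.100e+00 -1.000e-01 -6.650e+01  1.077e+02] F [ 0.3  0.  -2.1] open 0.0491
 shift [-0.0033 -0.3765  0.001 ] rot [-0.2  0.4 -0.2]
```

>>> jog_arm(targets="0 -0.05 0 0 0 0 -1;0 -0.107 0 0 0 0 -1;-0.001 -0.165 0 0 0 0 -1;-0.002 -0.225 0 0 0 0 -1;-0.003 -0.285 0 0 0 0 -1;-0.003 -0.34 0 0 0 0 -1;-0.003 -0.377 0.001 0 0 0 -1;-0.003 -0.377 0.001 0 0 0 -1")

```text
clock: 24.4
tool_pos: [0.5431, 0.0025, 0.1581]
orientation: [-179.8, 0.5, -0.0]
force: [-0.2, -0.4, -1.1]
opening: 0.0494
```

Run:
```python
from h import *
W=snapshot("wrist"); save(W,"wrist13"); W=snapshot("wrist")
st(); gt([*slot(180),.062],0)
```

```text
t 24.5 tcp [5.431e-01 4.000e-04 1.582e-01] ori [-1.7981e+02  5.0000e-01 -1.7000e-01] q [ 20.4   9.9 -18.2  -0.4 -62.3  69.6] F [-0.6  0.4 -2.6] open 0.0493
 shift [0.0013 0.0011 0.1322] rot [-0.2  0.5 -0.2]
```

View pics/wrist13.png

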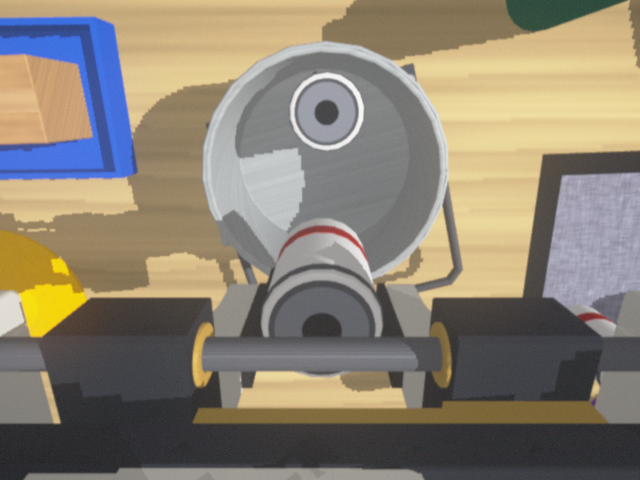

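>>> jog_arm(targets="0.001 0.001 0.02 -0.2 0.5 0 -1;0.001 0.001 0.05 -0.2 0.5 0 -1;0.001 0.001 0.085 -0.2 0.5 0 -1;0.001 0.001 0.11 -0.2 0.5 0 -1;0.001 0.001 0.124 -0.2 0.5 0 -1;0.001 0.001 0.13 -0.2 0.5 0 -1;0.001 0.001 0.134 -0.2 0.5 0 -1;0.001 0.001 0.135 -0.2 0.5 0 -1")

```text
clock: 25.5
tool_pos: [0.5439, -0.0008, 0.0261]
orientation: [179.9, -0.1, -0.1]
force: [-8.0, -2.2, 23.5]
opening: 0.0496
```

>>> jog_arm(targets="0 0 0.001 0 0 0 0.32;0 0 0.001 0 0 0 0.32;0 0 0.001 0 0 0 0.32;0 0 -0.03 0 0 0 0.32;0 0 -0.08 0 0 0 0.32;0 0 -0.13 0 0 0 0.6;0 0 -0.17 0 0 0 1;0 0 -0.17 0 0 0 1")

```text
clock: 26.5
tool_pos: [0.5457, -0.0001, 0.1997]
orientation: [-180.0, -0.5, -0.1]
force: [-0.5, 0.6, 0.5]
opening: 0.0822
```

Run:
```python
from h import *
S=snapshot("scene"); save(S,"scene14")
for s in (S,):
  P,_,_=cloud(s)
  for a in (0,180): print(topdisc(P,.076,.095,slot(a),.033))
st(); gt([.437,-.371,.18],-90); gt([.413,-.262,.18],-90)
```

```text
(array([0.62805878, 0.00103471]), 25.698881149291992, 436)
(array([ 5.41421265e-01, -4.46128845e-04]), 31.00929069519043, 427)
t 26.55 tcp [ 5.443e-01 -3.000e-04  1.974e-01] ori [-1.7999e+02 -2.9000e-01 -1.2000e-01] q [ 20.7   7.8 -15.6   0.1 -66.4  69.2] F [ 0.2  0.3 -1.3] open 0.0846
 shift [-0.1068  0.3709  0.0528] rot [-0.2 -0.2 89.9]
 shift [-0.131   0.262   0.0527] rot [-0.2 -0.2 89.9]
```

View pics/scene14.png

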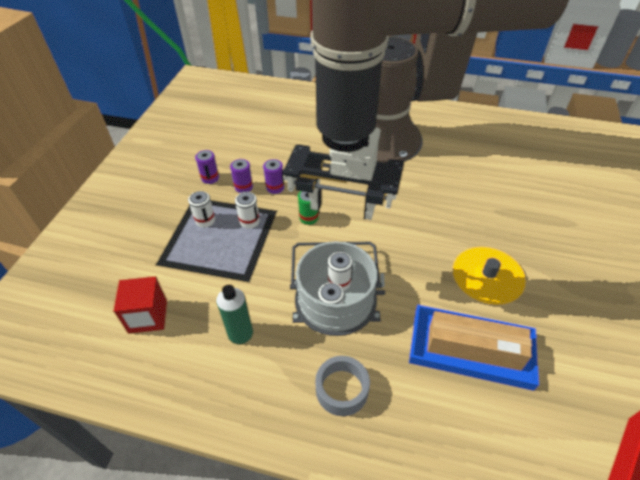

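Run:
```python
from h import *
for n in ("wrist","scene"):
    s=snapshot(n); P,_,_=cloud(s); 
    if n=="wrist": save(s,"wrist15")
    for a in (0,180):
        c=slot(a); q=P[(np.hypot(*(P[:,:2]-c).T)<.021)&(P[:,2]>.07)&(P[:,2]<.11)]
        if len(q)<10: print(n,a,len(q)); continue
        A=np.c_[q[:,:2]-q[:,:2].mean(0),np.ones(len(q))]; co=np.linalg.lstsq(A,q[:,2],rcond=None)[0]; print(n,a,len(q),np.round(co,4),np.round(np.percentile(q[:,2],[5,50,95]),4))
st()
```

```text
wrist 0 2483 [-0.0016 -0.0023  0.0879] [0.0866 0.0879 0.0891]
wrist 180 1943 [-0.003  -0.0071  0.0879] [0.0867 0.0879 0.0892]
scene 0 284 [-0.0021  0.0027  0.0858] [0.0832 0.0859 0.0878]
scene 180 239 [ 0.011  -0.0004  0.0859] [0.0837 0.0858 0.0882]
t 26.65 tcp [ 0.5429 -0.0006  0.1951] ori [ 1.7994e+02 -5.0000e-02 -1.3000e-01] q [ 20.7   7.9 -15.7   0.1 -66.4  69.2] F [-0.7 -0.4 -0.4] open 0.0871
```

View pics/wrist15.png

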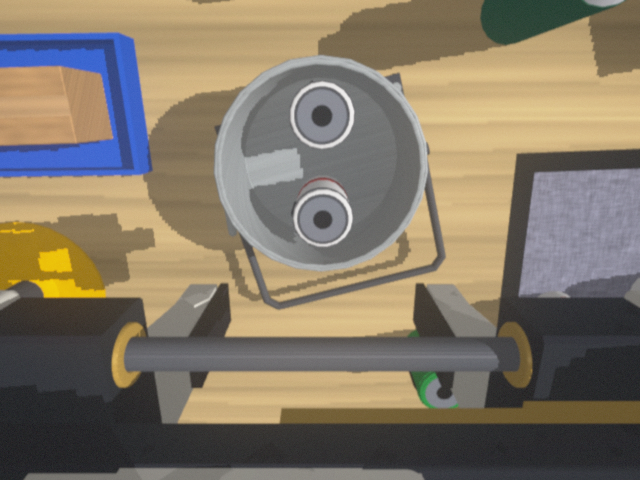

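Both filters are seated at the same height. Now F3 at (.4135,-.262), with yaw -90.

>>> jog_arm(targets="-0.013 0.025 0.005 0 0 10 1;-0.03 0.06 0.01 0 0 20.5 1;-0.05 0.1 0.02 0 0 31 1;-0.07 0.14 0.03 0 0 41.5 1;-0.09 0.18 0.04 0 0 52 1;-0.11 0.22 0.051 0 0 62.5 1;-0.129 0.261 0.051 0 0 73 1;-0.129 0.261 0.051 0 0 83.5 1")

```text
clock: 27.65
tool_pos: [0.4109, -0.2632, 0.1425]
orientation: [179.8, 0.0, -84.2]
force: [0.6, 0.2, -0.2]
opening: 0.0879
```

Run:
```python
from h import *
W=snapshot("wrist"); W=snapshot("wrist");P,_,_=cloud(W); save(W,"wrist16")
for c in [(.4135,-.262),(.437,-.371)]:
    try: print(c,topdisc(P,.076,.086,c,.04))
    except Exception as e: print(c,"none")
st(); gt([.413,-.262,.11],-90);gt([.413,-.262,.055],-90)
```

```text
(0.4135, -0.262) (array([ 0.41166525, -0.26220801]), 25.83849334716797, 3824)
(0.437, -0.371) (array([ 0.43602747, -0.37201105]), 25.66666030883789, 5654)
t 27.75 tcp [ 0.412  -0.2618  0.1428] ori [179.88  -0.   -83.87] q [ -9.3   5.1 -26.2   0.  -58.8  15.4] F [ 0.5  0.1 -0.5] open 0.0875
 shift [ 0.0003 -0.0011  0.0688] rot [ 0.1 -0.   6.1]
 shift [ 0.0003 -0.0012  0.1238] rot [ 0.1 -0.   6.1]
```

View pics/wrist16.png

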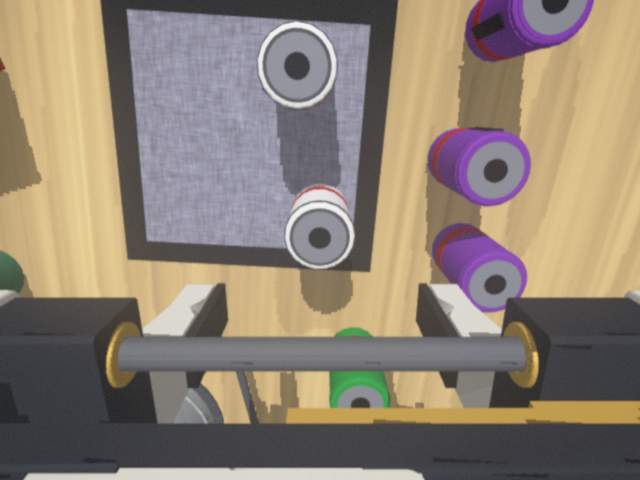

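>>> jog_arm(targets="0 0 0.03 0 0 6 1;0 0 0.08 0 0 6 1;0 0 0.115 0 0 6 1;0 0 0.124 0 0 6 1;0 0 0.124 0 0 6 -1;0 0 0.124 0 0 6 -1;0 0 0.124 0 0 6 -1;0 0 0.124 0 0 6 -1")

```text
clock: 28.75
tool_pos: [0.4122, -0.262, 0.0196]
orientation: [180.0, -0.0, -89.9]
force: [0.3, 0.6, -0.3]
opening: 0.0531
```

>>> jog_arm(targets="0 0 0 0 0 0 -1;0 0 0 0 0 0 -1;0 0 -0.02 0 0 0 -1;0 0 -0.06 0 0 0 -1;0 0 -0.1 0 0 0 -1;0 0 -0.14 0 0 0 -1;0 0 -0.14 0 0 0 -1;0 0 -0.14 0 0 0 -1")

```text
clock: 29.75
tool_pos: [0.4116, -0.2615, 0.1588]
orientation: [179.9, 0.0, -89.9]
force: [-0.9, -0.1, -3.8]
opening: 0.0497
```

Run:
```python
from h import *
st(); gt([*slot(-90),.195],-90);gt([*slot(90),.195],-90)
```

```text
t 29.75 tcp [ 0.4116 -0.2615  0.1588] ori [ 1.7993e+02  1.0000e-02 -8.9870e+01] q [ -9.3   4.2 -25.   -0.  -60.9   9.4] F [-0.9 -0.1 -3.8] open 0.0497
 shift [-0.2198 -0.1732 -0.0004] rot [0.1 0.  0.1]
 shift [-0.3018 -0.1734 -0.0004] rot [0.1 0.  0.1]
```

>>> jog_arm(targets="-0.043 -0.025 0 0 0 0 -1;-0.093 -0.053 0 0 0 0 -1;-0.145 -0.083 0 0 0 0 -1;-0.197 -0.113 0 0 0 0 -1;-0.247 -0.142 0 0 0 0 -1;-0.287 -0.165 0 0 0 0 -1;-0.302 -0.173 0 0 0 0 -1;-0.302 -0.173 0 0 0 0 -1")

```text
clock: 30.75
tool_pos: [0.5832, 0.0414, 0.1566]
orientation: [179.7, -0.0, -89.8]
force: [-0.1, -0.9, -2.8]
opening: 0.0496
```

Run:
```python
from h import *
W=snapshot("wrist"); save(W,"wrist17"); W=snapshot("wrist")
st(); gt([*slot(90),.062],-90)
```

```text
t 30.85 tcp [0.5828 0.0401 0.1575] ori [ 1.7979e+02 -3.0000e-02 -8.9890e+01] q [ 23.1  13.6 -13.6  -0.1 -63.  -22.9] F [-0.1 -0.7 -2.7] open 0.0492
 shift [-0.0007 -0.002   0.1315] rot [ 0.2 -0.   0.1]
```

View pics/wrist17.png

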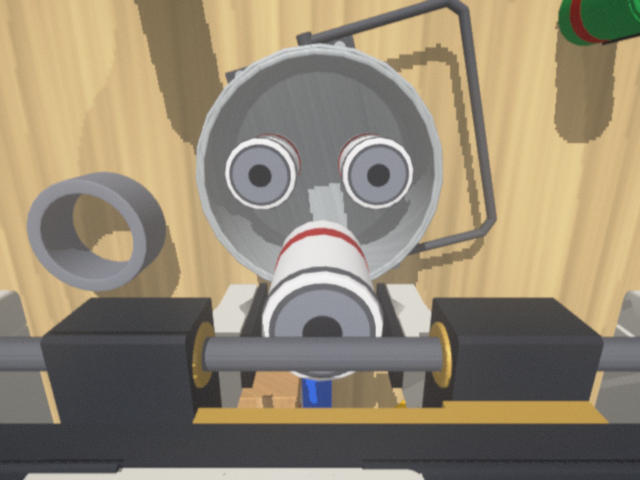

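>>> jog_arm(targets="-0.001 -0.002 0.02 0.2 0 0 -1;-0.001 -0.002 0.05 0.2 0 0 -1;-0.001 -0.002 0.085 0.2 0 0 -1;-0.001 -0.002 0.11 0.2 0 0 -1;-0.001 -0.002 0.123 0.2 0 0 -1;-0.001 -0.002 0.129 0.2 0 0 -1;-0.001 -0.002 0.132 0.2 0 0 -1;-0.001 -0.002 0.133 0.2 0 0 -1")

```text
clock: 31.85
tool_pos: [0.5849, 0.041, 0.0256]
orientation: [-179.9, -0.0, -89.9]
force: [-2.3, -0.5, 7.3]
opening: 0.0495
```

Run:
```python
from h import *
st()
```

```text
t 31.85 tcp [0.5849 0.041  0.0256] ori [-1.7994e+02 -3.0000e-02 -8.9870e+01] q [ 23.1  21.3 -22.4   0.1 -46.3 -23.1] F [-2.3 -0.5  7.3] open 0.0495
```

Light contact with the floor, so I'll release and rise.

>>> jog_arm(targets="0 0 0 0 0 0 0.32;0 0 0 0 0 0 0.32;0 0 0 0 0 0 0.32;0 0 -0.03 0 0 0 0.32;0 0 -0.08 0 0 0 0.32;0 0 -0.13 0 0 0 0.6;0 0 -0.17 0 0 0 1;0 0 -0.17 0 0 0 1")

```text
clock: 32.85
tool_pos: [0.5868, 0.0416, 0.1996]
orientation: [-179.5, 0.1, -89.8]
force: [0.5, 0.1, -0.6]
opening: 0.0823
```

Run:
```python
from h import *
W=snapshot("wrist"); save(W,"wrist18");P,_,_=cloud(W)
for a in (0,180,90):
    c=slot(a); q=P[(np.hypot(*(P[:,:2]-c).T)<.021)&(P[:,2]>.07)&(P[:,2]<.11)]
    print(a,len(q),np.round(np.percentile(q[:,2],[5,50,95]),4), topdisc(P,.078,.093,c,.03))
st(); gt([.436,-.372,.15],-90)
```

```text
0 2147 [0.0865 0.0878 0.089 ] (array([ 0.62475275, -0.00105021]), 25.635723114013672, 3151)
180 2165 [0.0866 0.0879 0.0892] (array([ 0.54291986, -0.0016375 ]), 25.677385330200195, 3179)
90 1919 [0.0866 0.0878 0.089 ] (array([0.58389795, 0.04071997]), 25.79694366455078, 2818)
t 32.9 tcp [0.5855 0.0414 0.1973] ori [-1.7975e+02  6.0000e-02 -8.9870e+01] q [ 23.2  11.9 -10.5   0.  -67.4 -23. ] F [-0.   0.4 -1. ] open 0.0846
 shift [0.4132 0.1508 0.0822] rot [-0.2  0.1  0.1]
```

View pics/wrist18.png

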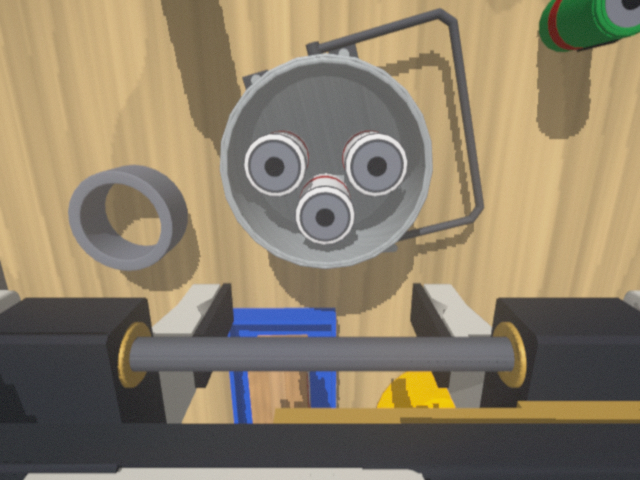

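Three filters stand correctly. Now the last one, F2 at (.436,-.372).

>>> jog_arm(targets="0.05 0.018 0.01 0 0 0 1;0.108 0.039 0.02 0 0 0 1;0.166 0.061 0.035 0 0 0 1;0.224 0.082 0.04 0 0 0 1;0.282 0.103 0.04 0 0 0 1;0.34 0.124 0.05 0 0 0 1;0.395 0.144 0.065 0 0 0 1;0.413 0.151 0.082 -0.2 0 0 1")

```text
clock: 33.9
tool_pos: [0.4337, -0.374, 0.1124]
orientation: [179.9, 0.1, -90.1]
force: [0.8, 0.4, -0.4]
opening: 0.0875
```

Run:
```python
from h import *
W=snapshot("wrist"); W=snapshot("wrist");W=snapshot("wrist");P,_,_=cloud(W)
print(topdisc(P,.076,.086,(.436,-.372),.04))
st(); gt([.436,-.372,.055],-90)
```

```text
(array([ 0.43606622, -0.37186224]), 25.885883331298828, 4761)
t 34.05 tcp [ 0.4342 -0.3717  0.1121] ori [ 1.7984e+02  1.5000e-01 -8.9980e+01] q [-21.   14.7 -18.6  -0.1 -56.9  21.1] F [-0.6  0.   1.3] open 0.0875
 shift [ 0.0006 -0.002   0.0931] rot [0.2 0.2 0. ]
```

>>> jog_arm(targets="0.001 -0.002 0.02 0 0 0 1;0.001 -0.002 0.06 0 0 0 1;0.001 -0.002 0.085 0 0 0 1;0.001 -0.002 0.093 0 0 0 1;0.001 -0.002 0.093 0 0 0 -1;0.001 -0.002 0.093 0 0 0 -1;0.001 -0.002 0.093 0 0 0 -1;0.001 -0.002 0.093 0 0 0 -1")

```text
clock: 35.05
tool_pos: [0.4364, -0.3726, 0.0198]
orientation: [179.9, 0.1, -90.0]
force: [-0.1, 0.0, 0.5]
opening: 0.053
```

>>> jog_arm(targets="0 0 0 0 0 0 -1;0 0 0 0 0 0 -1;0 0 -0.02 0 0 0 -1;0 0 -0.06 0 0 0 -1;0 0 -0.1 0 0 0 -1;0 0 -0.14 0 0 0 -1;0 0 -0.14 0 0 0 -1;0 0 -0.14 0 0 0 -1")

```text
clock: 36.05
tool_pos: [0.436, -0.3724, 0.1589]
orientation: [179.9, 0.2, -90.0]
force: [-0.8, 0.2, -2.0]
opening: 0.0495
```

Run:
```python
from h import *
st(); gt([*slot(-90,.042),.195],-90)
```

```text
t 36.05 tcp [ 0.436  -0.3724  0.1589] ori [179.86   0.19 -90.01] q [-21.1  12.5 -14.8  -0.1 -62.9  21.1] F [-0.8  0.2 -2. ] open 0.0495
 shift [-0.3301 -0.1483  0.0006] rot [ 0.1  0.2 -0. ]
```

>>> jog_arm(targets="-0.045 -0.02 0 0 0 0 -1;-0.099 -0.044 0 0 0 0 -1;-0.155 -0.07 0 0 0 0 -1;-0.211 -0.095 0 0 0 0 -1;-0.265 -0.119 0 0 0 0 -1;-0.31 -0.139 0 0 0 0 -1;-0.33 -0.148 0 0 0 0 -1;-0.33 -0.148 0 0 0 0 -1")

```text
clock: 37.05
tool_pos: [0.5836, -0.0414, 0.1579]
orientation: [179.7, 0.2, -89.9]
force: [-0.5, -0.6, -2.9]
opening: 0.0497
```

Run:
```python
from h import *
W=snapshot("wrist"); save(W,"wrist19"); W=snapshot("wrist");W=snapshot("wrist")
st(); gt([*slot(-90,.042),.062],-90)
```

```text
t 37.2 tcp [ 0.5831 -0.0433  0.1589] ori [ 1.7977e+02  1.7000e-01 -9.0050e+01] q [ 14.7  13.6 -13.3  -0.3 -63.3 -14.7] F [-0.5  0.7 -2.2] open 0.0497
 shift [-0.0006 -0.0017  0.1329] rot [ 0.2  0.2 -0.1]
```

View pics/wrist19.png

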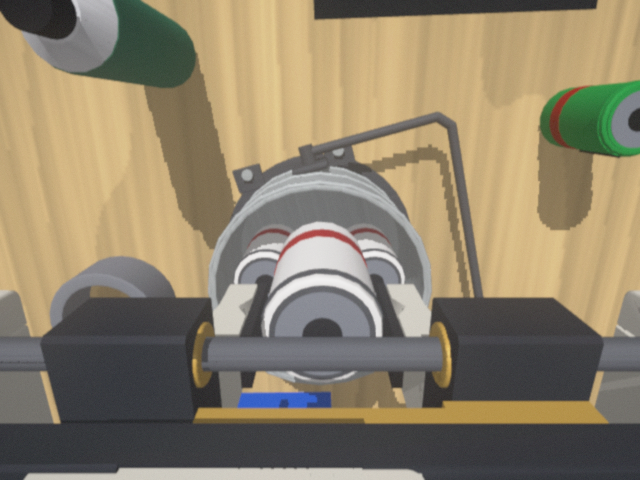

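>>> jog_arm(targets="-0.001 -0.002 0.02 0.2 0.2 0 -1;-0.001 -0.002 0.05 0.2 0.2 0 -1;-0.001 -0.002 0.085 0.2 0.2 0 -1;-0.001 -0.002 0.11 0.2 0.2 0 -1;-0.001 -0.002 0.123 0.2 0.2 0 -1;-0.001 -0.002 0.129 0.2 0.2 0 -1;-0.001 -0.002 0.132 0.2 0.2 0 -1;-0.001 -0.002 0.134 0.2 0.2 0 -1")

```text
clock: 38.2
tool_pos: [0.5853, -0.042, 0.0257]
orientation: [-179.9, -0.0, -90.0]
force: [-1.3, -1.2, 9.9]
opening: 0.0493
```

Run:
```python
from h import *
st()
```

```text
t 38.2 tcp [ 0.5853 -0.042   0.0257] ori [-1.7995e+02 -2.0000e-02 -9.0050e+01] q [ 15.   21.3 -22.3   0.1 -46.3 -15.1] F [-1.3 -1.2  9.9] open 0.0493
```

>>> jog_arm(targets="0 0 0 0 0 0 0.32;0 0 0 0 0 0 0.32;0 0 0 0 0 0 0.32;0 0 -0.03 0 0 0 0.32;0 0 -0.08 0 0 0 0.32;0 0 -0.13 0 0 0 0.6;0 0 -0.18 0 0 0 1;0 0 -0.21 0 0 0 1")

```text
clock: 39.2
tool_pos: [0.5859, -0.0418, 0.2389]
orientation: [-179.7, 0.0, -90.0]
force: [0.7, -0.2, -0.5]
opening: 0.0823
```

Run:
```python
from h import *
W=snapshot("wrist"); save(W,"wrist20");P,_,_=cloud(W)
for a in (0,180,90,-90):
    c=slot(a); q=P[(np.hypot(*(P[:,:2]-c).T)<.021)&(P[:,2]>.07)&(P[:,2]<.11)]
    print(a,len(q),np.round(np.percentile(q[:,2],[5,50,95]),4), topdisc(P,.078,.093,c,.03))
Q=box(P,(.48,.70),(-.12,.12),(.095,.1035)); print(" rim",circ(Q,.078,(.585,0)),len(Q))
S=snapshot("scene"); D=snapshot("side"); save(S,"scene20")
for s in (S,D):
    P,_,_=cloud(s)
    Q=box(P,(.30,.60),(.15,.47),(.045,.058)); print(" boss",cv2.minEnclosingCircle(Q[:,:2].astype(np.float32)*1000),len(Q))
    Q=box(P,(.30,.56),(.15,.47),(.009,.016)); print(" plate",cv2.minEnclosingCircle(Q[:,:2].astype(np.float32)*1000),len(Q))
st(); gt([.4425,.317,.12],10)
```

```text
0 1379 [0.0865 0.0877 0.0889] (array([ 0.62453564, -0.00120946]), 25.92698097229004, 2069)
180 1378 [0.0866 0.0878 0.0891] (array([ 0.54236621, -0.00208844]), 25.991226196289062, 2085)
90 1265 [0.0866 0.0877 0.0889] (array([0.58384998, 0.04063291]), 26.18633270263672, 1907)
-90 1542 [0.0865 0.0878 0.0892] (array([ 0.5843855 , -0.04147984]), 25.779420852661133, 2274)
 rim (array([ 0.58346322, -0.00111362]), np.float64(0.0018610231610616326)) 3740
 boss ((445.3033142089844, 318.7193603515625), 16.510967254638672) 144
 plate ((444.53985595703125, 319.0970153808594), 80.53005981445312) 2499
 boss ((526.94921875, 303.8685607910156), 102.43276977539062) 130
 plate ((438.8714904785156, 316.2303466796875), 81.96147155761719) 1128
t 39.35 tcp [ 0.586  -0.0417  0.2377] ori [-1.7973e+02  3.0000e-02 -9.0040e+01] q [ 15.   10.6  -6.8   0.  -72.3 -15.1] F [-0.9  0.2 -0.2] open 0.0867
 shift [-0.3585  0.1445  0.1532] rot [  -0.2   -0.2 -100. ]
```

View pics/scene20.png

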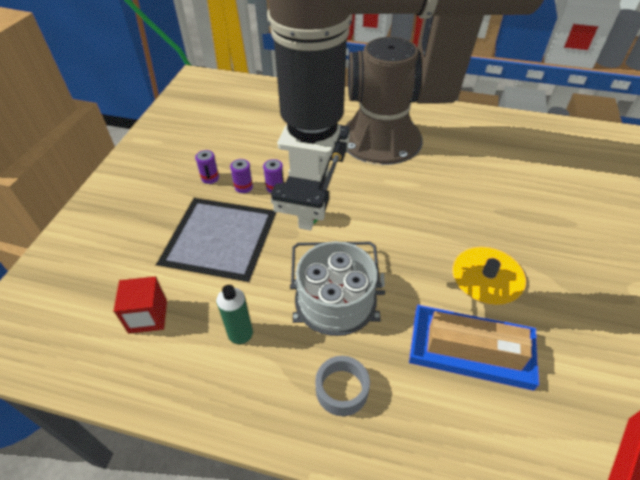

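View pics/wrist20.png

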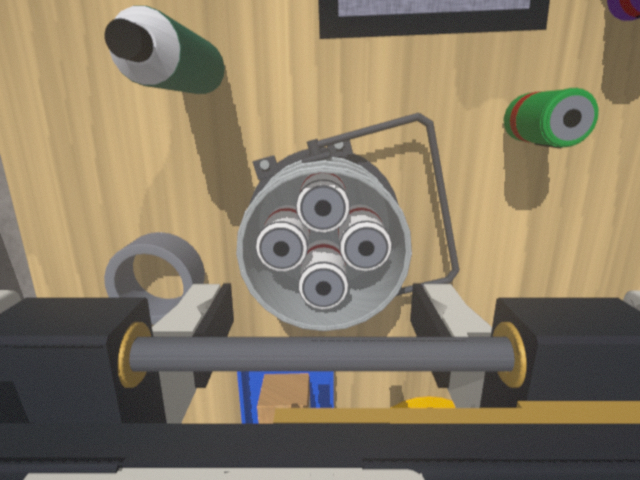

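All four filters stand in the canister with equal tops. Next I'll get over the lid, keeping yaw at -90.

>>> jog_arm(targets="-0.05 0.02 0.02 0 0 0 1;-0.108 0.043 0.04 0 0 0 1;-0.166 0.066 0.06 0 0 0 1;-0.222 0.089 0.08 0 0 0 1;-0.275 0.11 0.1 0 0 0 1;-0.325 0.13 0.12 0 0 0 1;-0.358 0.144 0.13 -0.2 0 0 1;-0.358 0.144 0.13 -0.2 0 0 1")

```text
clock: 40.35
tool_pos: [0.441, 0.3176, 0.105]
orientation: [179.9, -0.1, -89.9]
force: [-0.3, 0.5, 0.1]
opening: 0.0881
```

Run:
```python
from h import *
W=snapshot("wrist"); W=snapshot("wrist");W=snapshot("wrist");save(W,"wrist21");P,_,_=cloud(W)
Q=box(P,(.30,.56),(.15,.47),(.045,.058)); print(" boss",cv2.minEnclosingCircle(Q[:,:2].astype(np.float32)*1000),len(Q))
Q=box(P,(.30,.56),(.15,.47),(.009,.016)); print(" plate",cv2.minEnclosingCircle(Q[:,:2].astype(np.float32)*1000),len(Q),circ(Q[np.hypot(*(Q[:,:2]-[.442,.317]).T)>.075],.0795,(.442,.317)))
st(); gt([.4425,.317,.017],-90)
```

```text
boss ((441.1327819824219, 317.82171630859375), 16.228302001953125) 1608
 plate ((440.8988037109375, 317.68511962890625), 79.46908569335938) 27951 (array([0.4423593 , 0.31774128]), np.float64(0.0027356790401625547))
t 40.5 tcp [0.4426 0.3158 0.1066] ori [-1.7997e+02 -3.0000e-02 -9.0040e+01] q [ 56.2  12.4 -22.6   0.1 -55.  -56.3] F [-0.4  0.3 -0.3] open 0.0879
 shift [-0.0013  0.0002  0.1256] rot [-0. -0. -0.]
```

View pics/wrist21.png

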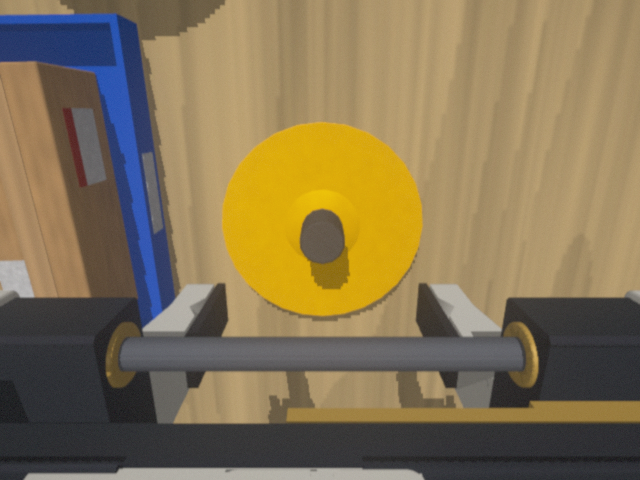

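>>> jog_arm(targets="-0.002 0.001 0.03 0 0 0 1;-0.002 0.001 0.08 0 0 0 1;-0.002 0.001 0.11 0 0 0 1;-0.002 0.001 0.122 0 0 0 1;-0.002 0.001 0.124 0 0 0 -1;-0.002 0.001 0.124 0 0 0 -1;-0.002 0.001 0.124 0 0 0 -1;-0.002 0.001 0.124 0 0 0 -1")

```text
clock: 41.5
tool_pos: [0.442, 0.3182, -0.0165]
orientation: [-179.9, 0.0, -90.0]
force: [-0.1, -0.2, 0.3]
opening: 0.0533
```

>>> jog_arm(targets="0 0 0 0 0 0 -1;0 0 0 0 0 0 -1;0 0 0 0 0 0 -1;0 0 0 0 0 0 -1;0 0 0 0 0 0 -1;0 0 0 0 0 0 -1;0 0 -0.01 0 0 0 -1;0 0 -0.02 0 0 0 -1")

```text
clock: 42.5
tool_pos: [0.4417, 0.3178, 0.0037]
orientation: [-180.0, -0.0, -90.0]
force: [0.5, -0.2, -2.6]
opening: 0.0314
```

Run:
```python
from h import *
st()
```

```text
t 42.5 tcp [0.4417 0.3178 0.0037] ori [-1.7996e+02 -1.0000e-02 -9.0050e+01] q [ 56.4  19.6 -29.    0.1 -41.4 -56.5] F [ 0.5 -0.2 -2.6] open 0.0314
```

Lid is held by the boss, with its origin about 16.5 mm above the reported TCP. I'll carry it over the canister.

>>> jog_arm(targets="0.005 0 -0.05 0 0 0 -1;0.045 -0.02 -0.1 0 0 0 -1;0.095 -0.043 -0.126 0 0 0 -1;0.15 -0.067 -0.126 0 0 0 -1;0.205 -0.092 -0.126 0 0 0 -1;0.258 -0.116 -0.126 0 0 0 -1;0.302 -0.135 -0.126 0 0 0 -1;0.318 -0.142 -0.126 0 0 0 -1")

```text
clock: 43.5
tool_pos: [0.5836, -0.0029, 0.1299]
orientation: [-180.0, -0.0, -90.2]
force: [-0.6, 0.9, -2.7]
opening: 0.0311
```

>>> jog_arm(targets="0 0 0 0 0 0 -1;0 0 0 0 0 0 -1;0 0 0 0 0 0 -1;0 0 0 0 0 0 -1;0 0 0 0 0 0 -1;0 0 0 0 0 0 -1;0 0 0 0 0 0 -1;0 0 0 0 0 0 -1")

```text
clock: 44.5
tool_pos: [0.5836, -0.0029, 0.1299]
orientation: [-180.0, -0.0, -90.2]
force: [0.3, -0.1, -2.2]
opening: 0.0313
```

Run:
```python
from h import *
S=snapshot("scene");save(S,"scene22");D=snapshot("side");W=snapshot("wrist"); save(W,"wrist22")
o,p,R=state()
for n,s in (("scene",S),("side",D),("wrist",W)):
    P,_,_=cloud(s); T=P-p
    Q=P[(np.hypot(T[:,0],T[:,1])<.095)&(np.hypot(T[:,0],T[:,1])>.03)&(T[:,2]>.018)&(T[:,2]<.036)]
    if len(Q)<50: print(n,len(Q)); continue
    A=np.c_[Q[:,:2]-p[:2],np.ones(len(Q))]; co=np.linalg.lstsq(A,Q[:,2],rcond=None)[0]
    r=np.hypot(*(Q[:,:2]-p[:2]).T)
    print(n,"plane",np.round(co,4),"encl",cv2.minEnclosingCircle(Q[:,:2].astype(np.float32)*1000))
st(); goto([.5841,-.0005,.0755],-90)
```

```text
scene plane [-0.0019 -0.0013  0.1568] encl ((585.8165283203125, -0.9515844583511353), 80.2215576171875)
side plane [0.0013 0.0035 0.1576] encl ((581.1394653320312, -5.086085796356201), 81.66307830810547)
wrist plane [-0.0023 -0.0018  0.1588] encl ((582.4774169921875, -4.4757490158081055), 79.22382354736328)
t 44.65 tcp [ 0.5836 -0.003   0.1299] ori [-1.7999e+02 -2.0000e-02 -9.0220e+01] q [ 18.9  14.7 -16.    0.  -59.3 -19.1] F [-0.7 -0.1 -2.5] open 0.0314
 shift [-0.0025 -0.0005  0.0544] rot [-0.  -0.  -0.2]
```

View pics/scene22.png

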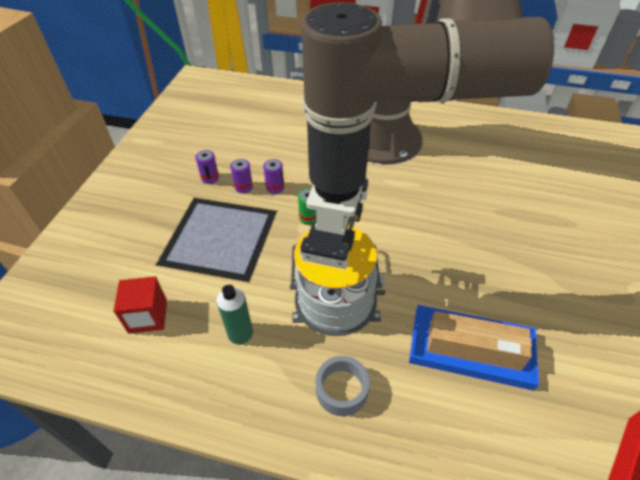

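View pics/wrist22.png

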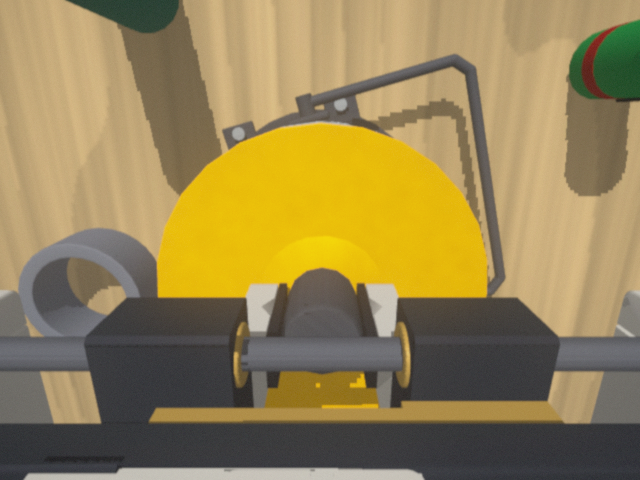

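Lid is level and sits within about 4 mm of the canister axis. I'll correct that and lower slowly.

>>> jog_arm(targets="-0.003 -0.001 0.01 0 0 0 -1;-0.003 -0.001 0.025 0 0 0 -1;-0.003 -0.001 0.036 0 0 0 -1;-0.003 -0.001 0.042 0 0 0 -1;-0.003 -0.001 0.046 0 0 0 -1;-0.003 -0.001 0.049 0 0 0 -1;-0.003 -0.001 0.051 0 0 0 -1;-0.003 -0.001 0.052 0 0 0 -1")

```text
clock: 45.65
tool_pos: [0.5847, 0.0, 0.078]
orientation: [-180.0, -0.0, -90.2]
force: [0.5, -0.3, -3.2]
opening: 0.0315
```

Run:
```python
from h import *
st()
```

```text
t 45.65 tcp [0.5847 0.     0.078 ] ori [-1.7997e+02 -1.0000e-02 -9.0220e+01] q [ 19.2  17.7 -19.5   0.  -52.8 -19.4] F [ 0.5 -0.3 -3.2] open 0.0315
```

>>> jog_arm(targets="0 0 0.001 0 0 0 -1;0 0 0.002 0 0 0 -1;0 0 0.003 0 0 0 -1;0 0 0.003 0 0 0 -1;0 0 0.003 0 0 0 0;0 0 0.003 0 0 0 0;0 0 0.003 0 0 0 0.4;0 0 0.003 0 0 0 0.4")

```text
clock: 46.65
tool_pos: [0.5848, 0.0, 0.0749]
orientation: [-180.0, -0.0, -90.2]
force: [0.4, -0.3, 0.2]
opening: 0.0579
```

>>> jog_arm(targets="0 0 0 0 0 0 0.4;0 0 -0.02 0 0 0 0.4;0 0 -0.05 0 0 0 0.4;0 0 -0.1 0 0 0 0.4;0 0 -0.15 0 0 0 1;0 0 -0.2 0 0 0 1;0 0 -0.2 0 0 0 1;0 0 -0.2 0 0 0 1")

```text
clock: 47.65
tool_pos: [0.5844, 0.0002, 0.2746]
orientation: [-180.0, 0.0, -90.2]
force: [0.3, -0.1, -0.6]
opening: 0.0872
```

Run:
```python
from h import *
S=snapshot("scene");save(S,"scene23");D=snapshot("side");save(D,"side23");W=snapshot("wrist"); save(W,"wrist23")
for n,s in (("scene",S),("side",D),("wrist",W)):
    P,_,_=cloud(s); r=np.hypot(P[:,0]-.5845,P[:,1])
    Q=P[(r<.09)&(r>.025)&(P[:,2]>.098)&(P[:,2]<.112)]
    A=np.c_[Q[:,:2]-C,np.ones(len(Q))]; co=np.linalg.lstsq(A,Q[:,2],rcond=None)[0]
    print(n,"plane",np.round(co,4),"encl",cv2.minEnclosingCircle(Q[:,:2].astype(np.float32)*1000))
    Q=box(P,(.41,.53),(-.2,.2),(.02,.04)); 
    if n!="side":
        b=Q[np.hypot(*(Q[:,:2]-C).T)>.10]; print("  bail",len(b))
        m=b[:,0]<.475; l=cv2.fitLine(b[m][:,:2].astype(np.float32),cv2.DIST_HUBER,0,.001,.001).ravel(); print("  line",l,np.degrees(np.arctan2(l[1],l[0])),np.percentile(b[:,1],[0,100]),np.median(b[m],0))
st()
```

```text
scene plane [-0.0029 -0.0013  0.1026] encl ((587.3690795898438, 2.491762638092041), 82.04585266113281)
  bail 360
  line [ 0.21580555 -0.9764364   0.44712013  0.01771964] -77.53721 [-0.12222361  0.09620839] [0.44743705 0.03245573 0.03161142]
side plane [0.0047 0.0061 0.1033] encl ((581.5744018554688, -0.7303867340087891), 84.17261505126953)
wrist plane [-0.0011  0.0016  0.1044] encl ((583.4463500976562, -0.49248796701431274), 82.09365844726562)
  bail 2014
  line [ 0.23461471 -0.97208846  0.45089352 -0.01915056] -76.43108 [-0.12563377  0.09284653] [ 0.45501012 -0.01661502  0.03395326]
t 47.8 tcp [ 0.584  -0.      0.2735] ori [ 1.799e+02 -4.000e-02 -9.022e+01] q [ 19.2   9.6  -3.4   0.  -77.1 -19.4] F [ 0.3  0.6 -0.2] open 0.0876
```

View pics/side23.png

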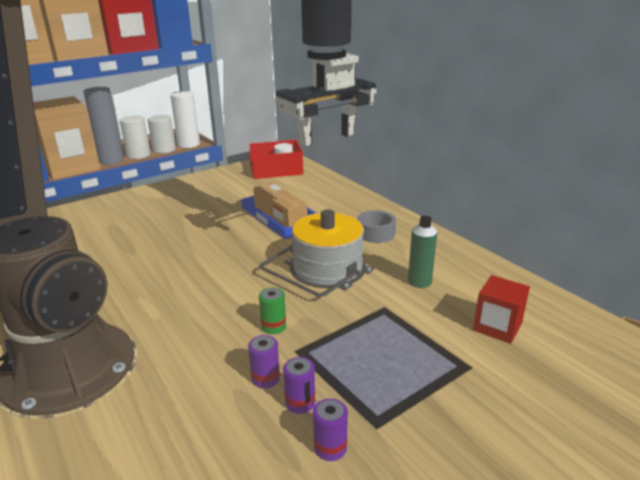

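View pics/wrist23.png

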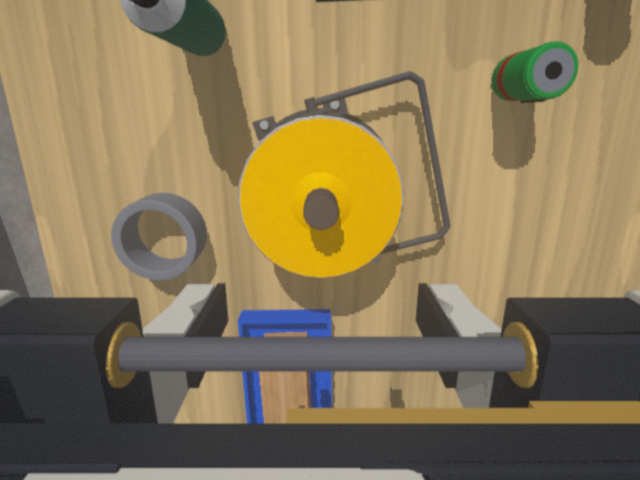

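Lid is seated: plane level, plate top about .103–.104, centred within about 1 mm. Next I'll fit the bail's yaw with a U-shaped model.

```bash
cat > bail.py <<'E'
from h import *
def segd(q,a,b):
    a=np.array(a);b=np.array(b);ab=b-a;t=np.clip(((q-a)@ab)/(ab@ab),0,1);return np.hypot(*(q-(a+t[:,None]*ab)).T)
def ud(par,P):
    x,y,ps=par; c,s=np.cos(ps),np.sin(ps); q=(P[:,:2]-[x,y])@np.array([[c,-s],[s,c]])
    d=np.minimum(segd(q,(-.1335,-.093),(-.1335,.093)),np.minimum(segd(q,(-.1335,-.093),(-.03,-.093)),segd(q,(-.1335,.093),(-.03,.093))))
    return d
if __name__=="__main__":
    for n,c in (("wrist",(.5841,-.0005)),("scene",(.5875,.002)),("side",(.582,-.001))):
        s=snapshot(n); P,_,_=cloud(s); Q=box(P,(.40,.60),(-.16,.14),(.018,.042)); Q=Q[np.hypot(Q[:,0]-c[0],Q[:,1]-c[1])>.092]
        Q=Q[ud((*c,np.radians(11)),Q)<.02]
        f=least_squares(lambda p:ud(p,Q),(*c,np.radians(11)),loss="soft_l1",f_scale=.003); 
        g=least_squares(lambda p:ud((*c,p[0]),Q),(np.radians(11),),loss="soft_l1",f_scale=.003)
        print(n,len(Q),np.round(f.x[:2],4),np.degrees(f.x[2]),"fixedC yaw",np.degrees(g.x),"rms",np.sqrt(np.mean(g.fun**2)),np.median(Q[:,2]))
    st()
E
python3 bail.py
```

```text
wrist 2490 [0.5844 0.0007] 15.88450913336005 fixedC yaw [15.37462049] rms 0.0031175744740530925 0.03392711984212084
scene 503 [0.5892 0.0037] 15.124904788197437 fixedC yaw [14.57769442] rms 0.005387451675473131 0.03153711834879823
side 543 [ 0.5818 -0.0025] 15.426226770247727 fixedC yaw [16.08719389] rms 0.003388845240740434 0.03196639867492376
t 47.95 tcp [ 0.5844 -0.      0.274 ] ori [ 1.7995e+02 -4.0000e-02 -9.0220e+01] q [ 19.2   9.6  -3.3   0.  -77.1 -19.4] F [ 0.6  0.9 -0.5] open 0.0877
```

Yaw is about 15.5° with the centre near (.5844,.0003). The green look-alike stands right behind the −60 mm pinch point, so I'll use +60 mm. The tool will lean 22° outward to clear the lid, with the jaws only part open so they stay off the bench.

```bash
cat > bp.py <<'E'
from h import *
PSI=np.radians(15.5); C=np.array([.5844,.0003]); EX=np.array([np.cos(PSI),np.sin(PSI),0]); EY=np.array([-np.sin(PSI),np.cos(PSI),0]); EZ=np.array([0,0,1.])
def W(x,y,z): return np.array([C[0],C[1],0])+x*EX+y*EY+z*EZ
def inC(p): d=np.array(p)-[C[0],C[1],0]; return np.array([d@EX,d@EY,d@EZ])
def Rt(al): return Ro.from_rotvec(-EY*np.radians(al))*rpy([180,0,-74.5])
def bar(th,y=.06,r=.1195): return W(-.014-r*np.cos(th),y,.03+r*np.sin(th))
E
python3 - <<'E'
from bp import *
st(); R=Rt(22); print(R.as_matrix()[:,2],R.as_matrix()[:,1])
b=bar(0); print(b)
gt(b+[0,0,.13],R=R)
E
```

```text
t 47.95 tcp [ 0.5844 -0.      0.274 ] ori [ 1.7995e+02 -4.0000e-02 -9.0220e+01] q [ 19.2   9.6  -3.3   0.  -77.1 -19.4] F [ 0.6  0.9 -0.5] open 0.0877
[ 0.36098232  0.10010926 -0.92718385] [-0.8934626  -0.24777911 -0.37460659]
[0.43972103 0.0224415  0.03      ]
 shift [-0.0257  0.1317  0.1475] rot [ 21.9  -3.1 -15.5]
```

>>> jog_arm(targets="-0.004 0.025 0.01 4 -0.5 -3 0;-0.008 0.05 0.03 9 -1 -6 -0.3;-0.013 0.075 0.06 13 -2 -9 -0.45;-0.018 0.1 0.09 18 -2.5 -12 -0.45;-0.023 0.12 0.12 22 -3 -15.5 -0.45;-0.026 0.132 0.147 22 -3 -15.5 -0.45;-0.026 0.132 0.147 22 -3 -15.5 -0.45;-0.026 0.132 0.147 22 -3 -15.5 -0.45")

```text
clock: 48.95
tool_pos: [0.4538, 0.0271, 0.1286]
orientation: [-157.8, -0.1, -74.5]
force: [-0.1, 0.7, -0.1]
opening: 0.0244
```

Run:
```python
from bp import *
from scipy.spatial.transform import Rotation
S=snapshot("scene");save(S,"scene24");D=snapshot("side");save(D,"side24");Wr=snapshot("wrist");save(Wr,"wrist24")
st();o,p,R=state(); print("tip in C",np.round(inC(p-R.apply([0,0,TIP])),4), "tilt of z", np.round(R.as_matrix()[:,2],3))
for n,s in (("scene",S),("side",D),("wrist",Wr)):
    P,_,_=cloud(s); T=R.inv().apply(P-p)
    Q=T[(abs(T[:,0])<.015)&(abs(T[:,1])<.045)&(T[:,2]>-.09)&(T[:,2]<-.02)]
    if len(Q)>10: print(n,len(Q),np.round(np.percentile(Q,[1,50,99],axis=0),3))
gt(bar(0)+R.apply([0,0,.01]),R=Rt(22))
```

```text
t 49.1 tcp [0.4538 0.0269 0.1284] ori [-1.5784e+02 -4.0000e-02 -7.4550e+01] q [ 34.8 -13.2 -55.3  15.6 -27.8 -31.9] F [0.5 0.6 0.1] open 0.0248
tip in C [-0.1323  0.0606  0.1617] tilt of z [ 0.364  0.1   -0.926]
scene 230 [[-0.012 -0.035 -0.078]
 [ 0.001 -0.03  -0.055]
 [ 0.01   0.017 -0.034]]
side 392 [[-0.009 -0.029 -0.087]
 [ 0.01  -0.011 -0.062]
 [ 0.014  0.034 -0.038]]
wrist 4250 [[-0.009 -0.026 -0.088]
 [ 0.01   0.    -0.063]
 [ 0.012  0.027 -0.039]]
 shift [0.0005 0.0509 0.1315] rot [-0.2 -0.1 -0. ]
```

View pics/side24.png

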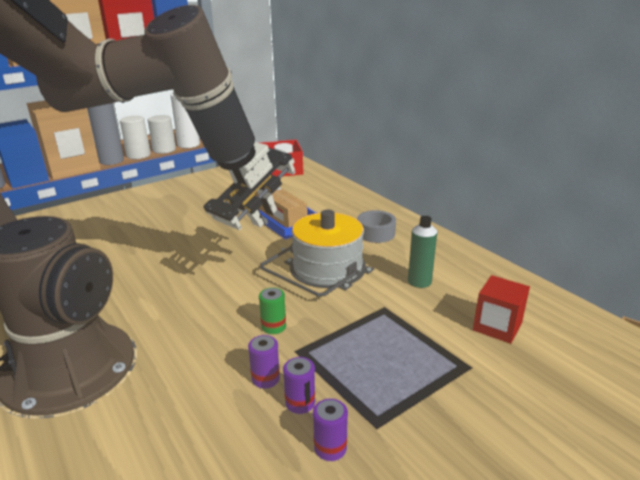

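View pics/wrist24.png

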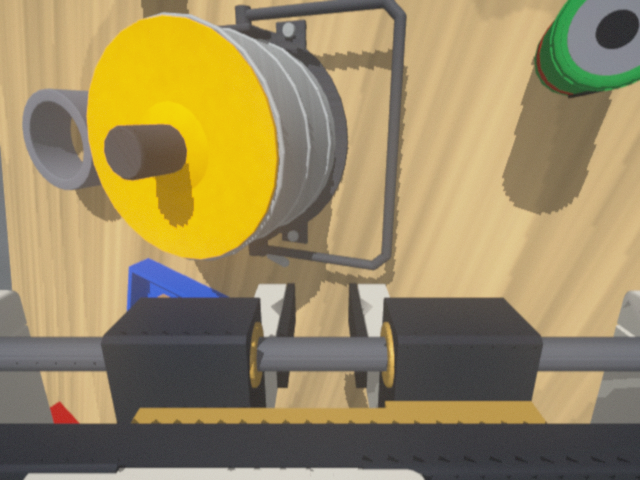

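```bash
cat > fk.py <<'E'
from h import *
def Rx(a): return Ro.from_euler("x",a,degrees=True)
def Ry(a): return Ro.from_euler("y",a,degrees=True)
def Rz(a): return Ro.from_euler("z",a,degrees=True)
def fk(q,par,s4=1):
    L1,L2,e,c,h,d1,d2,Lt=par
    F=Rz(q[0])*Ry(q[1]-q[2]); 
    p=Rz(q[0]).apply([c,d1,h])+Rz(q[0]).apply([L1*np.sin(np.radians(q[1])),0,L1*np.cos(np.radians(q[1]))])+F.apply([L2,0,e])
    G=F*Rx(s4*q[3]); p=p+G.apply([0,d2,0]); H=G*Ry(-q[4]); 
    return p+H.apply([Lt,0,0]),H
data=[((85.3,20.5,.7,0,-70.1),(.2446,.6291,.1906)),((18.8,10.1,-3.3,0,-76.6),(.589,-.0018,.2699)),((18.7,15.3,-15.6,0,-58.9),(.5898,-.0028,.1266)),
((41.1,31.7,-8.5,0,-49.6),(.632,.2966,-.0025)),((41.1,22.8,2.8,0.1,-69.6),(.6324,.2968,.1808)),((17.8,24.4,-17,0,-48.8),(.6257,-.0008,.0262)),((23.1,21.3,-22.4,.1,-46.3),(.5849,.041,.0256)),
((-9.3,5.1,-26.2,0,-58.8),(.412,-.2618,.1428)),((-21.1,12.5,-14.8,-.1,-62.9),(.436,-.3724,.1589)),((56.4,19.6,-29,.1,-41.4),(.4417,.3178,.0037)),((18.9,14.7,-16,0,-59.3),(.5836,-.003,.1299)),((19.2,9.6,-3.3,0,-77.1),(.5844,0,.274))]
data+=[((34.8,-13.2,-55.3,15.6,-27.8),(.4538,.0269,.1284))]
def fit(s4):
    f=least_squares(lambda P:np.concatenate([fk(q,P,s4)[0]-p for q,p in data]),[.4,.4,0,0,.4,-.19,0,.3]); return f
if __name__=="__main__":
    for s4 in (1,-1):
        f=fit(s4); print(s4,np.round(f.x,4),np.abs(f.fun).max(),np.round(fk(data[-1][0],f.x,s4)[1].apply([1,0,0]),3))
E
python3 fk.py
```

```text
1 [ 0.5261  0.4633  0.034   0.0074 -0.079  -0.6547  0.4598  0.0957] 0.035285879845150525 [ 0.22   0.306 -0.926]
-1 [ 6.012e-01  4.627e-01  2.000e-04  8.000e-04  1.975e-01 -8.000e-04
 -1.910e-01  4.131e-01] 0.0006536797562374241 [ 0.363  0.1   -0.926]
```

The arm model fits to 0.65 mm. I'll use it to see which pinch side and lean are reachable over the whole swing.

```bash
cat > ik.py <<'E'
from fk import *
import bp
par=fit(-1).x
lo=np.array([-176,-82,-58.2,-173,-174]);hi=np.array([176,121,71.7,95.5,-0.2])
def ik(p,zd,q0):
    f=least_squares(lambda q:np.concatenate([(fk(q,par,-1)[0]-p)*1000,(fk(q,par,-1)[1].apply([1,0,0])-zd)*200]),np.clip(q0,lo+.1,hi-.1),bounds=(lo,hi))
    return f.x,np.abs(f.fun[:3]).max(),np.degrees(np.abs(f.fun[3:]).max()/200)
if __name__=="__main__":
    for y in (.06,-.06,-.045):
        for al in (0,10,15,22,30):
            q=np.array([30,-5,-50,10,-30.]); out=[]
            for th in (0,.2,.5,.9,1.3,1.73):
                R=bp.Rt(al); z=R.apply([0,0,1]); t=bp.bar(th,y)+z*(.010+TIP)
                q,ep,ea=ik(t,z,q); out.append((th,round(ep,1),round(ea,1),np.round(q,0).astype(int).tolist()))
            print(y,al,out[0],out[1],out[-1])
E
python3 ik.py
```

```text
0.06 0 (0, np.float64(0.0), np.float64(0.0), [29, 13, -43, 0, -34]) (0.2, np.float64(0.0), np.float64(0.0), [29, 11, -41, 0, -38]) (1.73, np.float64(0.0), np.float64(0.0), [25, 16, -19, 0, -56])
0.06 10 (0, np.float64(0.0), np.float64(0.0), [31, 9, -55, 9, -17]) (0.2, np.float64(0.0), np.float64(0.0), [31, 6, -52, 7, -23]) (1.73, np.float64(0.0), np.float64(0.0), [27, 10, -28, 3, -42])
0.06 15 (0, np.float64(1.0), np.float64(1.3), [30, 8, -58, 12, -10]) (0.2, np.float64(0.4), np.float64(0.5), [31, 4, -58, 14, -14]) (1.73, np.float64(0.0), np.float64(0.0), [27, 8, -33, 5, -34])
0.06 22 (0, np.float64(2.4), np.float64(4.0), [28, 7, -58, -1, -3]) (0.2, np.float64(2.2), np.float64(3.1), [28, 3, -58, 6, -8]) (1.73, np.float64(0.0), np.float64(0.0), [28, 5, -42, 12, -22])
0.06 30 (0, np.float64(3.3), np.float64(3.7), [22, 7, -50, -40, 0]) (0.2, np.float64(3.7), np.float64(5.1), [25, 4, -55, -24, 0]) (1.73, np.float64(1.0), np.float64(0.9), [18, 2, -58, 52, -1])
-0.06 0 (0, np.float64(0.0), np.float64(0.0), [12, 17, -38, 0, -35]) (0.2, np.float64(0.0), np.float64(0.0), [12, 14, -36, 0, -39]
[... 1151 characters left out ...]
, np.float64(0.0), [14, 10, -44, -1, -26]) (1.73, np.float64(0.0), np.float64(0.0), [14, 13, -23, 0, -44])
-0.045 15 (0, np.float64(0.0), np.float64(0.0), [14, 11, -49, -2, -15]) (0.2, np.float64(0.0), np.float64(0.0), [14, 8, -48, -1, -19]) (1.73, np.float64(0.0), np.float64(0.0), [14, 11, -27, 0, -37])
-0.045 22 (0, np.float64(0.0), np.float64(0.0), [13, 10, -52, -7, -6]) (0.2, np.float64(0.0), np.float64(0.0), [14, 7, -52, -4, -10]) (1.73, np.float64(0.0), np.float64(0.0), [14, 8, -33, -1, -27])
-0.045 30 (0, np.float64(0.0), np.float64(0.0), [5, 10, -44, -38, -9]) (0.2, np.float64(0.0), np.float64(0.0), [9, 6, -48, -27, -7]) (1.73, np.float64(0.0), np.float64(0.0), [14, 6, -38, -3, -16])
```

Run:
```python
from ik import *
from bp import *
def clear(tip,R):
    # min height of gripper body bottom over lid disc
    xs=np.linspace(-.043,.043,23); ss=np.linspace(-.097,.097,60); m=9; mb=9
    for x in xs:
        for s in ss:
            z=-.066 if abs(s)<.09 else -.08
            c=inC(tip+R.apply([x,s,z])); 
            if np.hypot(c[0],c[1])<.0805: m=min(m,c[2]-.104)
            mb=min(mb,c[2])
    return m*1000,mb*1000
for y in (.03,.04,.05,.06):
    for al in (12,14,16,18,20):
        for dep in (.005,.008):
            R=Rt(al); z=R.apply([0,0,1]); tip=bar(0,y)+z*dep
            q,ep,ea=ik(tip+z*TIP,z,np.array([30,8,-52,5,-20.]))
            if ep<.5 and ea<.5: print(y,al,dep,np.round(q,1),"clear lid/bench",np.round(clear(tip,R),1))
```

```text
0.03 12 0.005 [ 26.3   8.1 -54.6   8.3 -15.6] clear lid/bench [-0.3 71.6]
0.03 12 0.008 [ 26.3   8.6 -54.9   8.7 -14.9] clear lid/bench [-3.3 68.6]
0.03 14 0.005 [ 26.1   7.4 -58.2  13.6 -11. ] clear lid/bench [ 2.3 68.1]
0.03 14 0.008 [ 26.    7.9 -58.2  13.6 -10.5] clear lid/bench [-0.6 65.2]
0.04 12 0.005 [ 27.9   7.8 -55.6   9.9 -15. ] clear lid/bench [-0.3 71.6]
0.04 12 0.008 [ 27.8   8.3 -55.9  10.3 -14.3] clear lid/bench [-3.3 68.6]
0.04 14 0.005 [ 27.6   7.2 -58.2  13.3 -11.3] clear lid/bench [ 2.3 68.1]
0.04 14 0.008 [ 27.4   7.7 -58.2  13.3 -10.8] clear lid/bench [-0.6 65.2]
0.05 12 0.005 [ 29.5   7.5 -56.6  11.6 -14.5] clear lid/bench [ 0.4 71.6]
0.05 12 0.008 [ 29.4   8.  -56.9  12.1 -13.8] clear lid/bench [-3.3 68.6]
0.06 12 0.005 [ 31.    7.3 -57.5  13.3 -14. ] clear lid/bench [ 0.4 71.6]
0.06 12 0.008 [ 30.9   7.7 -57.9  14.  -13.2] clear lid/bench [-2.6 68.6]
```

The +60 pinch leaves almost no clearance because of the elbow limit and the lid. Instead I could pinch the bail's side arm at canister y=+93, with the jaws along canister y. The wire then turns freely in the plane of the pads, and the gripper body stays outside the lid. I'll check that option.

```bash
cat > arm.py <<'E'
from ik import *
from bp import *
def Ra(al,yaw=15.5): return Ro.from_rotvec(-EY*np.radians(al))*rpy([180,0,yaw])
RAD=.1085
def pt(th,y=.093,rad=RAD): return bar(th,y,rad)
E
python3 - <<'E'
from arm import *
def clear(tip,R):
    m=9;mb=9
    for x in np.linspace(-.045,.045,23):
        for s in np.linspace(-.097,.097,60):
            c=inC(tip+R.apply([x,s,-.066]))
            if np.hypot(c[0],c[1])<.0805: m=min(m,c[2]-.104)
            mb=min(mb,c[2])
    f=9
    for x in np.linspace(-.0105,.0105,5):
        for s in np.linspace(-.04,.04,30):
            for z in (0,-.02,-.04):
                c=inC(tip+R.apply([x,s,z])); 
                if np.hypot(c[0],c[1])<.0805: f=min(f,c[2]-.104)
    return np.round([m*1000,f*1000,mb*1000],1)
for y in (.093,-.093):
  for al in (0,5,8,12):
    q=np.array([33,8,-45,2,-30.])
    for th in (0,.4,.8,1.2,1.5,1.73):
        R=Ra(al); z=R.apply([0,0,1]); tip=pt(th,y)+z*.008
        q,ep,ea=ik(tip+z*TIP,z,q); 
        if th in(0,.8,1.2,1.73): print(y,al,th,np.round(ep,2),np.round(q,0),"lid body/finger, bench",clear(tip,R))
E
```

```text
0.093 0 0 0.0 [ 33.  14. -42.  -0. -34.] lid body/finger, bench [ -16. 9000.   88.]
0.093 0 0.8 0.0 [ 32.   9. -33.   0. -47.] lid body/finger, bench [  61.8 9000.   165.8]
0.093 0 1.2 0.0 [ 30.  11. -28.   0. -52.] lid body/finger, bench [ 85.1  19.1 189.1]
0.093 0 1.73 0.0 [ 29.  15. -20.   0. -54.] lid body/finger, bench [ 91.1  25.1 195.1]
0.093 5 0 0.0 [ 34.  11. -48.   4. -26.] lid body/finger, bench [9000.  9000.    83.9]
0.093 5 0.8 0.0 [ 33.   6. -38.   2. -41.] lid body/finger, bench [  63.  9000.   161.7]
0.093 5 1.2 0.0 [ 31.   8. -32.   2. -45.] lid body/finger, bench [ 83.1  18.7 185. ]
0.093 5 1.73 0.0 [ 30.  13. -25.   2. -47.] lid body/finger, bench [ 87.   24.2 191. ]
0.093 8 0 0.0 [ 35.  10. -52.   7. -21.] lid body/finger, bench [9000.  9000.    81.2]
0.093 8 0.8 0.0 [ 34.   5. -41.   4. -36.] lid body/finger, bench [  64.1 9000.   159. ]
0.093 8 1.2 0.0 [ 32.   6. -35.   3. -41.] lid body/finger, bench [ 82.3  18.5 182.3]
0.093 8 1.73 0.0 [ 30.  11. -28.   3. -43.] lid body/finger, bench [ 84.3  23.7 188.3]
0.093 12 0 0.17 [ 35.   8. -58.  17. -13.] lid body/fing
[... 1010 characters left out ...]
0 0.0 [  7.  15. -39.  -2. -27.] lid body/finger, bench [9000.  9000.    81.2]
-0.093 8 0.8 0.0 [  8.  11. -32.  -2. -40.] lid body/finger, bench [  64.1 9000.   159. ]
-0.093 8 1.2 0.0 [  9.  12. -26.  -1. -44.] lid body/finger, bench [ 82.3  18.5 182.3]
-0.093 8 1.73 0.0 [  9.  16. -20.  -1. -46.] lid body/finger, bench [ 84.3  23.7 188.3]
-0.093 12 0 0.0 [  7.  14. -41.  -5. -23.] lid body/finger, bench [9000.  9000.    77.4]
-0.093 12 0.8 0.0 [  8.   9. -34.  -3. -35.] lid body/finger, bench [  65.7 9000.   155.2]
-0.093 12 1.2 0.0 [  8.  10. -29.  -2. -39.] lid body/finger, bench [ 81.3  18.2 178.5]
-0.093 12 1.73 0.0 [  9.  14. -23.  -2. -41.] lid body/finger, bench [ 80.5  23.1 184.5]
```

```bash
cat > plan.py <<'E'
from ik import *
from bp import *
def Rb(al,be): return Rt(al)*Ro.from_rotvec([0,np.radians(be),0])
def clear(tip,R,th=0,op=.024):
    X,S,Z=np.meshgrid(np.linspace(-.045,.045,25),np.linspace(-.097,.097,60),[-.066,-.09,-.12],indexing="ij")
    P=tip+R.apply(np.stack([X.ravel(),S.ravel(),Z.ravel()],1)); d=P-[C[0],C[1],0]; c=np.stack([d@EX,d@EY,d[:,2]],1)
    ins=(np.hypot(c[:,0],c[:,1])<.082); m=(c[ins,2]-.104).min() if ins.any() else 9
    # horizontal clearance of pts lower than .108
    low=c[:,2]<.110; hm=(np.hypot(c[low,0],c[low,1])-.0795).min() if low.any() else 9
    mb=c[:,2].min()
    f=9
    y0=op/2
    X,S,Z=np.meshgrid(np.linspace(-.0105,.0105,5),np.r_[np.linspace(-y0-.022,-y0,6),np.linspace(y0,y0+.022,6)],np.linspace(0,-.066,14),indexing="ij")
    P=tip+R.apply(np.stack([X.ravel(),S.ravel(),Z.ravel()],1)); d=P-[C[0],C[1],0]; c=np.stack([d@EX,d@EY,d[:,2]],1)
    fb=c[:,2].min()
    # distance to bail arm at y=.093 (segment pivot->bar)
    a=np.array([-.014,.093,.03]); b=np.array([-.014-.1195*np.cos(th),.093,.03+.1195*np.sin(th)]); ab=b-a
    t=np.clip(((c-a)@ab)/(ab@ab),0,1); da=np.linalg.norm(c-(a+t[:,None]*ab),axis=1).min()-.004
    r=np.hypot(c[:,0],c[:,1]); fl=np.where(r<.0795,c[:,2]-.104,9).min()
    return np.round(np.array([m,hm,mb,fb,da,fl])*1000,1)
E
python3 - <<'E'
from plan import *
res=[]
for y in (.06,.065,.07):
  for al in (5,8,10,12,14,16):
    for be in (0,10,15,20,25,30):
      R=Rb(al,be); z=R.apply([0,0,1]); tip=bar(0,y)+z*.008
      q,ep,ea=ik(tip+z*TIP,z,np.array([33,8,-50,5,-20.]))
      if ep<.3 and ea<.3 and q[2]>-57.5 and q[4]<-5:
        k=clear(tip,R); res.append((min(max(k[0],k[1]),k[3]*1.2,k[4]*1.5),y,al,be,np.round(q,0),k))
for r in sorted(res,key=lambda r:-r[0])[:14]: print(r)
E
```

```text
(np.float64(-5.2), 0.065, 10, 0, array([ 32.,   8., -55.,   9., -17.]), array([-5.20e+00, -2.75e+01,  7.03e+01,  1.62e+01,  1.35e+01,  9.00e+03]))
(np.float64(-5.2), 0.07, 10, 0, array([ 32.,   8., -55.,  10., -17.]), array([-5.20e+00, -2.53e+01,  7.03e+01,  1.62e+01,  8.50e+00,  9.00e+03]))
(np.float64(-5.7), 0.06, 10, 0, array([ 31.,   9., -54.,   9., -18.]), array([-5.70e+00, -2.92e+01,  7.03e+01,  1.62e+01,  1.85e+01,  9.00e+03]))
(np.float64(-7.6), 0.06, 8, 0, array([ 31.,   9., -52.,   6., -21.]), array([-7.60e+00, -3.16e+01,  7.39e+01,  1.73e+01,  1.85e+01,  9.00e+03]))
(np.float64(-7.6), 0.065, 8, 0, array([ 31.,   9., -52.,   6., -21.]), array([-7.60e+00, -2.98e+01,  7.39e+01,  1.73e+01,  1.35e+01,  9.00e+03]))
(np.float64(-7.6), 0.07, 8, 0, array([ 32.,   9., -52.,   6., -21.]), array([-7.60e+00, -2.76e+01,  7.39e+01,  1.73e+01,  8.50e+00,  9.00e+03]))
(np.float64(-10.9), 0.06, 5, 0, array([ 30.,  11., -48.,   3., -26.]), array([ -10.9,  -35. ,   79.3,   19.1,   18.5, 9000. ]))
(np.float64(-10.9), 0.065, 5, 0, array([ 31.,  11., -48.,   3., -26.]), array([ -10.9,  -33. ,   79.3,   19.1,   13.5, 9000. ]))
(np.float64(-10.9), 0.07, 5, 0, array([ 31.,  11., -48.,   3., -26.]), array([-1.09e+01, -3.07e+01,  7.93e+01,  1.91e+01,  8.50e+00,  9.00e+03]))
```

Run:
```python
from plan import *
rng=np.random.default_rng(0)
seeds=[np.array([a,b,c,d,e]) for a in (10,30,45) for b in (0,20) for c in (-50,-20) for d in (-90,-30,0,30,80) for e in (-10,-40)]
for y,al,be in ((.065,5,15),(.065,5,30),(.065,10,10),(.065,10,20),(.065,0,20),(.065,14,0),(-.06,14,0),(-.06,5,-20),(.0,14,0)):
    R=Rb(al,be); z=R.apply([0,0,1]); tip=bar(0,y)+z*.008; best=None
    for s in seeds:
        q,ep,ea=ik(tip+z*TIP,z,s)
        if best is None or ep+ea*3<best[0]: best=(ep+ea*3,ep,ea,q)
        if best[0]<.05: break
    print(y,al,be,np.round(best[1:3],2),np.round(best[3],1),clear(tip,R))
```

```text
0.065 5 15 [1.62 1.82] [ 38.4  11.6 -58.2  33.5 -27. ] [-6.80e+00 -2.32e+01  6.58e+01  1.66e+01  1.28e+01  9.00e+03]
0.065 5 30 [3.61 4.05] [ 45.9  17.6 -58.2  43.5 -38.6] [-6.00e-01 -7.10e+00  4.92e+01  1.49e+01  1.03e+01  9.00e+03]
0.065 10 10 [3.34 3.8 ] [ 35.    9.4 -58.2  28.  -21.4] [ 5.00e-01 -1.74e+01  6.17e+01  1.45e+01  1.34e+01  9.00e+03]
0.065 10 20 [5.96 6.64] [ 40.   12.5 -58.2  38.1 -30. ] [ 4.10e+00 -1.90e+00  5.17e+01  1.32e+01  1.25e+01  9.00e+03]
0.065 0 20 [0. 0.] [ 41.7  14.3 -56.9  34.6 -32.7] [ -14.4  -23.4   69.1   18.9   12.  9000. ]
0.065 14 0 [0.74 1.  ] [ 31.    7.4 -58.2  12.8 -11.7] [-6.00e-01 -2.25e+01  6.28e+01  1.40e+01  1.35e+01  9.00e+03]
-0.06 14 0 [0. 0.] [ 11.5  11.4 -46.8  -3.2 -17.9] [-6.000e-01 -2.400e+01  6.280e+01  1.400e+01  1.385e+02  9.000e+03]
-0.06 5 -20 [0. 0.] [ -6.   21.5 -22.3 -26.2 -52.2] [-7.400e+00 -2.240e+01  6.050e+01  1.600e+01  1.364e+02  9.000e+03]
0.0 14 0 [0. 0.] [ 21.5   8.9 -54.3   6.5 -12.9] [-6.00e-01 -2.61e+01  6.28e+01  1.40e+01  7.85e+01  9.00e+03]
```

Run:
```python
from plan import *
for y in (.03,.04,.05):
  for al in (12,12.5,13,13.5):
    R=Rb(al,0); z=R.apply([0,0,1]); tip=bar(0,y)+z*.004
    q=np.array([30,8,-52,5,-20.]); o=[]
    for th in (0,.1,.3):
        q,ep,ea=ik(bar(th,y)+z*(.004+TIP),z,q); o.append((round(ep,2),round(ea,2),np.round(q,1).tolist()))
    print(y,al,o[0],o[2],clear(tip,R,0,.03))
R=Rb(13,0); z=R.apply([0,0,1]); gt(bar(0,.04)+z*.004+[0,0,.06],R=R); gt(bar(0,.04)+z*.004,R=R)
```

```text
0.03 12 (np.float64(0.0), np.float64(0.0), [26.3, 8.0, -54.6, 8.2, -15.8]) (np.float64(0.0), np.float64(0.0), [26.3, 4.2, -50.5, 5.6, -23.6]) [ 7.00e-01 -2.16e+01  7.05e+01  1.84e+01  4.85e+01  9.00e+03]
0.03 12.5 (np.float64(0.0), np.float64(0.0), [26.3, 7.8, -55.3, 9.2, -14.8]) (np.float64(0.0), np.float64(0.0), [26.4, 4.0, -51.1, 6.1, -22.8]) [ 1.10e+00 -1.77e+01  6.95e+01  1.81e+01  4.85e+01  9.00e+03]
0.03 13 (np.float64(0.0), np.float64(0.0), [26.3, 7.6, -56.1, 10.3, -13.7]) (np.float64(0.0), np.float64(0.0), [26.5, 3.7, -51.7, 6.6, -21.9]) [ 1.60e+00 -1.38e+01  6.86e+01  1.78e+01  4.85e+01  9.00e+03]
0.03 13.5 (np.float64(0.0), np.float64(0.0), [26.3, 7.4, -57.0, 11.6, -12.5]) (np.float64(0.0), np.float64(0.0), [26.6, 3.5, -52.3, 7.2, -21.0]) [ 2.80e+00 -1.31e+01  6.76e+01  1.75e+01  4.85e+01  9.00e+03]
0.04 12 (np.float64(0.0), np.float64(0.0), [27.9, 7.7, -55.5, 9.8, -15.3]) (np.float64(0.0), np.float64(0.0), [28.0, 3.9, -51.3, 6.5, -23.3]) [ 7.00e-01 -2.15e+01  7.05e+01  1.84e+01  3.85e+01  9.00e+03]
0.04 12.5 (np.float64(0.0), np.float64(0.0), [27.9, 7.5, -56.4, 11.0, -14.
[... 776 characters left out ...]
0), np.float64(0.0), [29.5, 7.2, -57.4, 12.9, -13.6]) (np.float64(0.0), np.float64(0.0), [29.7, 3.3, -52.6, 8.1, -22.1]) [ 1.10e+00 -1.74e+01  6.95e+01  1.81e+01  2.85e+01  9.00e+03]
0.05 13 (np.float64(0.04), np.float64(0.05), [29.3, 7.0, -58.2, 14.1, -12.5]) (np.float64(0.0), np.float64(0.0), [29.8, 3.1, -53.3, 8.8, -21.2]) [ 1.60e+00 -1.36e+01  6.86e+01  1.78e+01  2.85e+01  9.00e+03]
0.05 13.5 (np.float64(0.21), np.float64(0.28), [29.2, 7.0, -58.2, 13.6, -12.2]) (np.float64(0.0), np.float64(0.0), [29.9, 2.9, -54.0, 9.6, -20.3]) [ 2.80e+00 -1.29e+01  6.76e+01  1.75e+01  2.85e+01  9.00e+03]
 shift [0.0205 0.0345 0.0695] rot [-9.2 -0.1 -0. ]
 shift [0.0205 0.0571 0.125 ] rot [-9.2 -0.1 -0. ]
```

Pinching the arm fails because the fingers would foul the bar as it rises. The workable option is to pinch the bar at canister y=+35 mm with a 13° lean and the tips just past the bar. I'll approach in steps and watch the clearance to the lid.

Run:
```python
from plan import *
R=Rb(13,0); z=R.apply([0,0,1]); gt(bar(0,.035)+z*.005+[0,0,.05],R=R)
```

```text
shift [0.0255 0.0384 0.0797] rot [-9.2 -0.1 -0. ]
```

>>> jog_arm(targets="0.006 0.01 0.02 -2 0 0 -0.32;0.012 0.02 0.04 -4.5 0 0 -0.32;0.019 0.03 0.06 -7 0 0 -0.32;0.0255 0.0385 0.072 -9.2 0 0 -0.32;0.0255 0.0385 0.08 -9.2 0 0 -0.32;0.0255 0.0385 0.08 -9.2 0 0 -0.32;0.0255 0.0385 0.08 -9.2 0 0 -0.32;0.0255 0.0385 0.08 -9.2 0 0 -0.32")

```text
clock: 50.1
tool_pos: [0.4554, 0.0011, 0.0404]
orientation: [-167.0, -0.0, -74.5]
force: [0.3, 0.4, 0.4]
opening: 0.03
```

```bash
cat > chk.py <<'E'
from plan import *
import sys
tag=sys.argv[1]
S=snapshot("scene");D=snapshot("side");Wr=snapshot("wrist")
o,p,R=state(); tip=p-R.apply([0,0,TIP]); st(); print("tip in C",np.round(inC(tip),4),"z",np.round(R.as_matrix()[:,2],3))
for n,s in (("scene",S),("side",D),("wrist",Wr)):
    b=bar(0,.035); save(s,n+tag,[(*proj(s,tip),"tip"),(*proj(s,b),"bar")])
for n,s,c in (("wrist",Wr,None),("side",D,None)):
    P,_,_=cloud(s); T=R.inv().apply(P-p)
    m=(P[:,2]>.018)&(P[:,2]<.05); c=np.array([inC(x) for x in P[m]]); k=(c[:,0]<-.12)&(c[:,0]>-.15)&(abs(c[:,1])<.08)
    print(n,"bar pts",k.sum(),np.round(np.percentile(c[k],[5,50,95],axis=0),4))
E
python3 chk.py 25
```

```text
t 50.25 tcp [0.4554 0.001  0.0402] ori [-1.6699e+02 -3.0000e-02 -7.4540e+01] q [ 27.6   1.5 -51.4   6.6 -24.5 -17.9] F [ 0.3  0.2 -0.3] open 0.0298
tip in C [-0.1322  0.0352  0.0753] z [ 0.217  0.06  -0.974]
wrist bar pts 4388 [[-0.1381 -0.0741  0.0315]
 [-0.1349 -0.0142  0.0339]
 [-0.131   0.0689  0.0353]]
side bar pts 223 [[-0.14   -0.073   0.0278]
 [-0.1377 -0.0034  0.032 ]
 [-0.1333  0.0717  0.0349]]
```

View pics/wrist25.png

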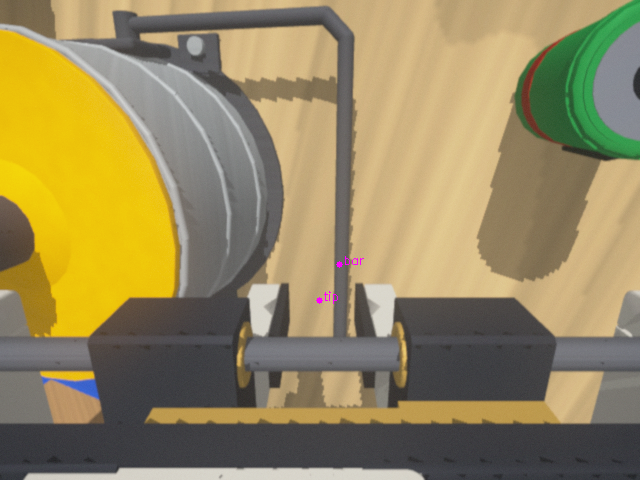

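View pics/side25.png

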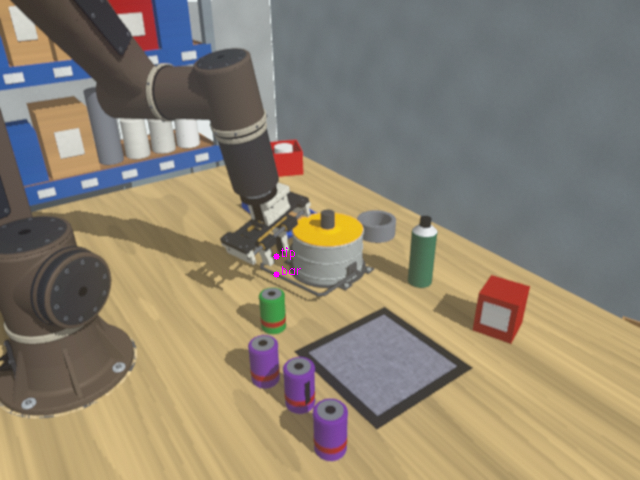

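>>> jog_arm(targets="0 0.004 0.012 0 0 0 -0.32;0 0.006 0.022 0 0 0 -0.32;0 0.0085 0.031 0 0 0 -0.32;0 0.0105 0.038 0 0 0 -0.32;0 0.0115 0.042 0 0 0 -0.32;0 0.012 0.0445 0 0 0 -0.32;0 0.012 0.046 0 0 0 -0.32;0 0.012 0.046 0 0 0 -0.32")

```text
clock: 51.25
tool_pos: [0.4542, 0.0007, -0.0073]
orientation: [-167.0, -0.0, -74.5]
force: [-0.7, 1.0, -0.1]
opening: 0.0299
```

```bash
python3 chk.py 26
```

```text
t 51.4 tcp [ 0.4543  0.0007 -0.0071] ori [-1.6696e+02 -2.0000e-02 -7.4540e+01] q [ 27.2   7.1 -56.7  11.4 -13.6 -22.5] F [0.7 0.7 0.1] open 0.0297
tip in C [-0.1334  0.0352  0.0279] z [ 0.218  0.06  -0.974]
wrist bar pts 6775 [[-0.1381 -0.075   0.0313]
 [-0.135  -0.021   0.0339]
 [-0.1307  0.0493  0.0356]]
side bar pts 217 [[-0.14   -0.0725  0.0277]
 [-0.1367 -0.0054  0.0323]
 [-0.1216  0.0405  0.0465]]
```

View pics/wrist26.png

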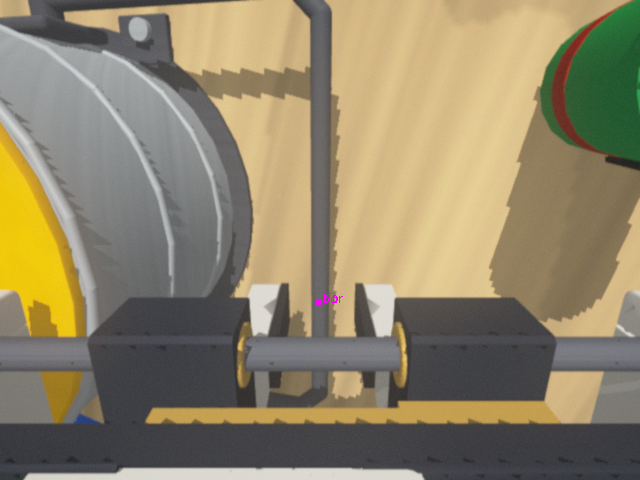

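View pics/scene26.png

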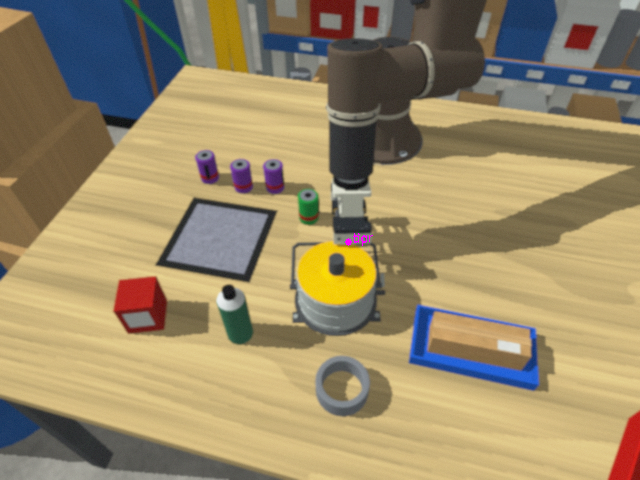

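The bar runs centred between the jaws (column 320), and there is no force reading. A few more millimetres down.

>>> jog_arm(targets="0 0 0.001 0 0 0 -0.32;0 0 0.002 0 0 0 -0.32;0 0.001 0.003 0 0 0 -0.32;0 0.001 0.0035 0 0 0 -0.32;0 0.001 0.0035 0 0 0 -0.32;0 0.001 0.0035 0 0 0 -0.32;0 0.001 0.0035 0 0 0 -0.32;0 0.001 0.0035 0 0 0 -0.32")

```text
clock: 52.4
tool_pos: [0.4541, 0.0007, -0.0107]
orientation: [-167.0, -0.0, -74.5]
force: [-0.5, 0.7, 0.7]
opening: 0.03
```

Run:
```python
from plan import *
o,p,R=state(); tip=p-R.apply([0,0,TIP]); st(); print("tip in C",np.round(inC(tip),4))
```

```text
t 52.4 tcp [ 0.4541  0.0007 -0.0107] ori [-1.6696e+02 -2.0000e-02 -7.4540e+01] q [ 27.1   7.6 -57.3  12.1 -12.6 -23.2] F [-0.5  0.7  0.7] open 0.03
tip in C [-0.1335  0.0352  0.0243]
```

>>> jog_arm(targets="0 0 0 0 0 0 -0.6;0 0 0 0 0 0 -1;0 0 0 0 0 0 -1;0 0 0 0 0 0 -1;0 0 0 0 0 0 -1;0 0 0 0 0 0 -1;0 0 0 0 0 0 -1;0 0 0 0 0 0 -1")

```text
clock: 53.4
tool_pos: [0.4559, 0.0016, -0.01]
orientation: [-166.8, 0.0, -74.5]
force: [6.2, -1.3, -2.4]
opening: 0.0066
```

Run:
```python
from plan import *
o,p,R=state(); tip=p-R.apply([0,0,TIP]); st(); print("tip in C",np.round(inC(tip),4))
W=snapshot("wrist"); save(W,"wrist27")
# swing table: shift from present for circle about pivot, starting at th0=0
z=R.apply([0,0,1]); 
for th in np.r_[.05,.1,.15,.2,.3,.4,.5,.6]:
    d=bar(th,.035)-bar(0,.035); print(th,np.round(R.inv().apply(d),4))
```

```text
t 53.4 tcp [ 0.4559  0.0016 -0.01  ] ori [-1.6679e+02  1.0000e-02 -7.4500e+01] q [ 27.1   7.6 -57.2  12.2 -12.6 -23.2] F [ 6.2 -1.3 -2.4] open 0.0066
tip in C [-0.1317  0.0356  0.025 ]
0.05 [-0.     -0.0015 -0.0058]
0.1 [-0.     -0.0033 -0.0115]
0.15 [-0.     -0.0054 -0.0171]
0.2 [-0.     -0.0077 -0.0226]
0.3 [-0.     -0.0133 -0.0332]
0.4 [-0.     -0.0198 -0.0431]
0.5 [-0.     -0.0273 -0.0524]
0.6 [-0.     -0.0357 -0.0609]
```

View pics/wrist27.png

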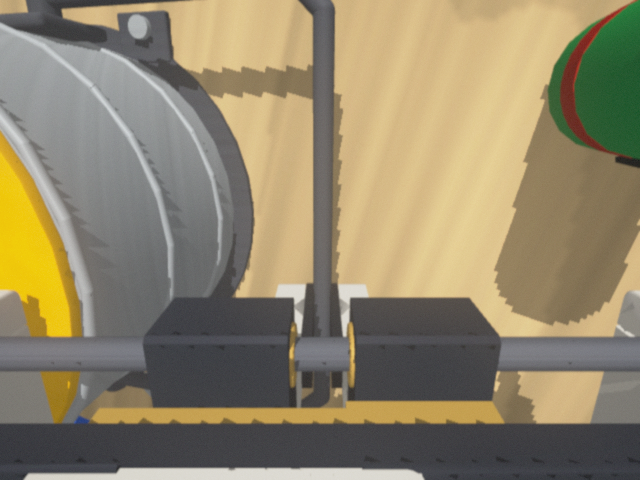

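Gripped. Now the swing, starting with a slow stretch to about 0.3 rad.

>>> jog_arm(targets="0 -0.0006 -0.0025 0 0 0 -1;0 -0.0015 -0.0058 0 0 0 -1;0 -0.0024 -0.0087 0 0 0 -1;0 -0.0033 -0.0115 0 0 0 -1;0 -0.0054 -0.0171 0 0 0 -1;0 -0.0077 -0.0226 0 0 0 -1;0 -0.0105 -0.028 0 0 0 -1;0 -0.0133 -0.0332 0 0 0 -1")

```text
clock: 54.45
tool_pos: [0.4607, 0.0029, 0.0256]
orientation: [-166.8, 0.0, -74.5]
force: [2.1, 0.1, -5.4]
opening: 0.0068
```

```bash
cat > sw.py <<'E'
from plan import *
import sys
S=snapshot("scene"); tag=sys.argv[1]; save(S,"scene"+tag); D=snapshot("side"); save(D,"side"+tag); Wr=snapshot("wrist"); save(Wr,"wrist"+tag)
o,p,R=state(); st(); tip=p-R.apply([0,0,TIP]); z=R.apply([0,0,1]); b=inC(tip-z*float(sys.argv[2]) if len(sys.argv)>2 else tip-z*.0057)
th=np.arctan2(b[2]-.03,-.014-b[0]); r=np.hypot(b[2]-.03,-.014-b[0]); print("bar est in C",np.round(b,4),"theta",round(th,3),"r",round(r,4))
for t in np.arange(np.ceil(th*20+.5)/20,1.90,.05):
    d=bar(t,.035)-W(*b[:1],.035,b[2]); v=R.inv().apply(d); print(round(t,2),np.round(v[1:],4))
E
python3 sw.py 28
```

```text
t 54.6 tcp [0.4607 0.0028 0.0254] ori [-1.6681e+02  1.0000e-02 -7.4520e+01] q [ 27.4   3.6 -52.4   7.5 -21.2 -18.6] F [ 0.4 -0.3 -4.1] open 0.0066
bar est in C [-0.1281  0.0355  0.066 ] theta 0.306 r 0.1196
0.35 [-0.0029 -0.0044]
0.4 [-0.0063 -0.0094]
0.45 [-0.0099 -0.0141]
0.5 [-0.0138 -0.0186]
0.55 [-0.0179 -0.023 ]
0.6 [-0.0222 -0.0271]
0.65 [-0.0267 -0.0311]
0.7 [-0.0314 -0.0347]
0.75 [-0.0363 -0.0382]
0.8 [-0.0413 -0.0414]
0.85 [-0.0465 -0.0443]
0.9 [-0.0519 -0.047 ]
0.95 [-0.0573 -0.0494]
1.0 [-0.0629 -0.0516]
1.05 [-0.0686 -0.0534]
1.1 [-0.0744 -0.055 ]
1.15 [-0.0802 -0.0563]
1.2 [-0.0861 -0.0573]
1.25 [-0.092  -0.0579]
1.3 [-0.098  -0.0583]
1.35 [-0.104  -0.0584]
1.4 [-0.1099 -0.0582]
1.45 [-0.1159 -0.0577]
1.5 [-0.1218 -0.0569]
1.55 [-0.1277 -0.0558]
1.6 [-0.1335 -0.0544]
1.65 [-0.1392 -0.0528]
1.7 [-0.1449 -0.0508]
1.75 [-0.1504 -0.0486]
1.8 [-0.1558 -0.046 ]
1.85 [-0.1611 -0.0433]
```

View pics/side28.png

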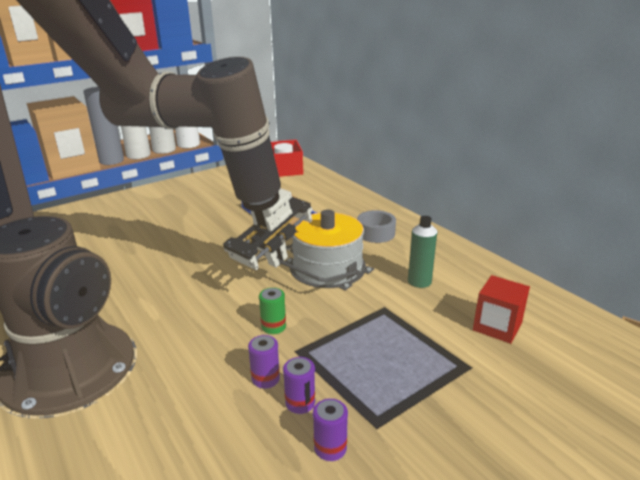

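View pics/wrist28.png

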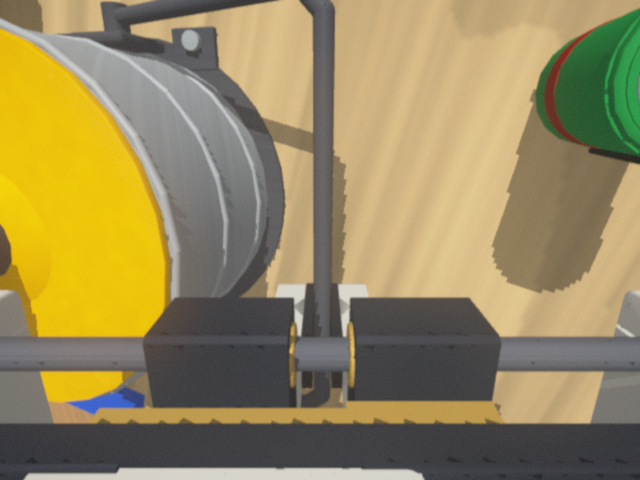

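The bail is lifting with the grip and the force is about 5 N. On to about 0.7 rad.

>>> jog_arm(targets="0 -0.0029 -0.0044 0 0 0 -1;0 -0.0063 -0.0094 0 0 0 -1;0 -0.0099 -0.0141 0 0 0 -1;0 -0.0138 -0.0186 0 0 0 -1;0 -0.0179 -0.023 0 0 0 -1;0 -0.0222 -0.0271 0 0 0 -1;0 -0.0267 -0.0311 0 0 0 -1;0 -0.0314 -0.0347 0 0 0 -1")

```text
clock: 55.6
tool_pos: [0.4801, 0.008, 0.0657]
orientation: [-167.1, 0.0, -74.6]
force: [-13.3, 2.5, 4.6]
opening: 0.0067
```

```bash
python3 sw.py 29
```

```text
t 55.75 tcp [0.4802 0.008  0.0659] ori [-1.6704e+02  1.0000e-02 -7.4590e+01] q [ 26.8   1.5 -46.1   5.1 -29.8 -15.5] F [-12.5   2.4   5.5] open 0.0069
bar est in C [-0.1077  0.0352  0.1065] theta 0.685 r 0.121
0.75 [-0.0072 -0.0034]
0.8 [-0.0123 -0.0066]
0.85 [-0.0174 -0.0096]
0.9 [-0.0228 -0.0123]
0.95 [-0.0282 -0.0148]
1.0 [-0.0338 -0.0169]
1.05 [-0.0395 -0.0188]
1.1 [-0.0452 -0.0204]
1.15 [-0.0511 -0.0217]
1.2 [-0.0569 -0.0227]
1.25 [-0.0629 -0.0234]
1.3 [-0.0688 -0.0238]
1.35 [-0.0748 -0.0239]
1.4 [-0.0808 -0.0238]
1.45 [-0.0867 -0.0233]
1.5 [-0.0927 -0.0225]
1.55 [-0.0985 -0.0214]
1.6 [-0.1044 -0.0201]
1.65 [-0.1101 -0.0184]
1.7 [-0.1157 -0.0165]
1.75 [-0.1213 -0.0143]
1.8 [-0.1267 -0.0118]
1.85 [-0.132 -0.009]
```

View pics/wrist29.png

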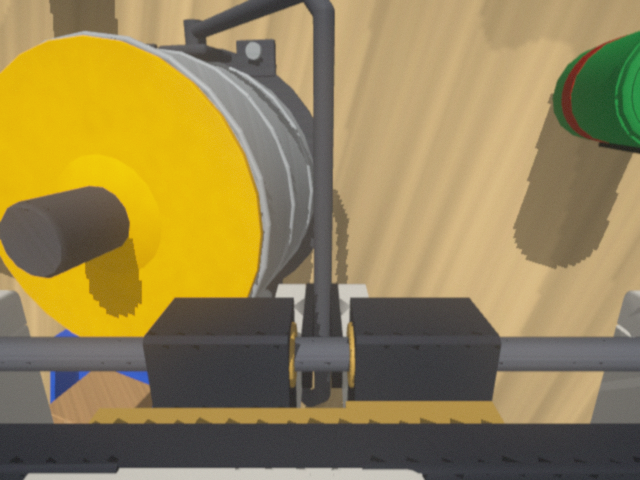

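Run:
```python
from plan import *
o,p,R=state(); tip=p-R.apply([0,0,TIP]); z=R.apply([0,0,1]); b=inC(tip-z*.0057)
for t in np.arange(.73,1.3,.05):
    d=bar(t,.035,.1218)-W(b[0],.035,b[2]); v=R.inv().apply(d); print(round(t,2),np.round(v[1:],4))
```

```text
0.73 [-0.0039 -0.0039]
0.78 [-0.009  -0.0073]
0.83 [-0.0142 -0.0105]
0.88 [-0.0196 -0.0133]
0.93 [-0.0251 -0.0159]
0.98 [-0.0307 -0.0182]
1.03 [-0.0365 -0.0203]
1.08 [-0.0423 -0.022 ]
1.13 [-0.0482 -0.0234]
1.18 [-0.0542 -0.0246]
1.23 [-0.0602 -0.0254]
1.28 [-0.0663 -0.026 ]
```

>>> jog_arm(targets="0 -0.0039 -0.0039 0 0 0 -1;0 -0.009 -0.0073 0 0 0 -1;0 -0.0142 -0.0105 0 0 0 -1;0 -0.0196 -0.0133 0 0 0 -1;0 -0.0251 -0.0159 0 0 0 -1;0 -0.0307 -0.0182 0 0 0 -1;0 -0.0365 -0.0203 0 0 0 -1;0 -0.0423 -0.022 0 0 0 -1")

```text
clock: 56.75
tool_pos: [0.5153, 0.0174, 0.0974]
orientation: [-167.1, -0.0, -74.6]
force: [-4.3, 0.2, 2.7]
opening: 0.0067
```

```bash
python3 sw.py 30
python3 - <<'E'
from plan import *
o,p,R=state(); tip=p-R.apply([0,0,TIP]); z=R.apply([0,0,1]); b=inC(tip-z*.0057)
print("r1.218")
for t in np.arange(1.1,1.9,.05):
    d=bar(t,.035,.1218)-W(b[0],.035,b[2]); v=R.inv().apply(d); print(round(t,2),np.round(v[1:],4))
E
```

```text
t 56.9 tcp [0.5159 0.0176 0.0976] ori [-1.6699e+02 -1.0000e-02 -7.4580e+01] q [ 25.7   2.5 -39.3   4.  -35.5 -13.3] F [-5.2 -0.2  5. ] open 0.007
bar est in C [-0.0708  0.035   0.1382] theta 1.087 r 0.1222
1.15 [-0.008   0.0009]
1.2 [-0.0139 -0.0001]
1.25 [-0.0198 -0.0008]
1.3 [-0.0258 -0.0012]
1.35 [-0.0318 -0.0013]
1.4 [-0.0377 -0.0011]
1.45 [-0.0437 -0.0006]
1.5 [-0.0496  0.0002]
1.55 [-0.0555  0.0012]
1.6 [-0.0613  0.0026]
1.65 [-0.067   0.0043]
1.7 [-0.0727  0.0062]
1.75 [-0.0782  0.0084]
1.8 [-0.0837  0.0109]
1.85 [-0.089   0.0137]
r1.218
1.1 [-0.0016 -0.    ]
1.15 [-0.0076 -0.0013]
1.2 [-0.0136 -0.0023]
1.25 [-0.0196 -0.0031]
1.3 [-0.0257 -0.0035]
1.35 [-0.0318 -0.0036]
1.4 [-0.0379 -0.0034]
1.45 [-0.0439 -0.0029]
1.5 [-0.05   -0.0021]
1.55 [-0.056 -0.001]
1.6 [-0.0619  0.0004]
1.65 [-0.0677  0.0021]
1.7 [-0.0735  0.004 ]
1.75 [-0.0791  0.0063]
1.8 [-0.0847  0.0089]
1.85 [-0.0901  0.0117]
```

View pics/wrist30.png

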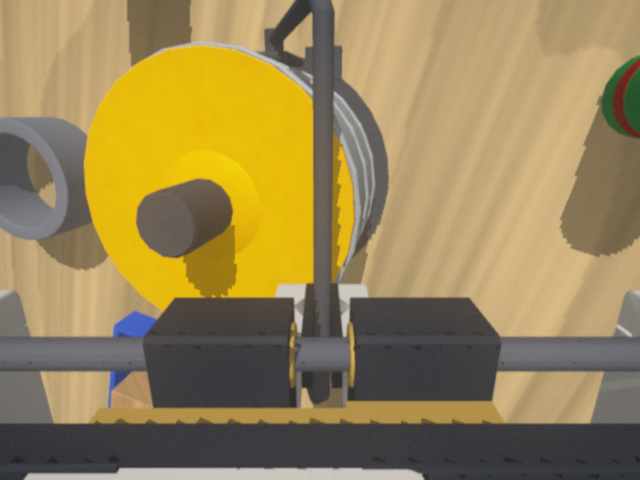

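View pics/side30.png

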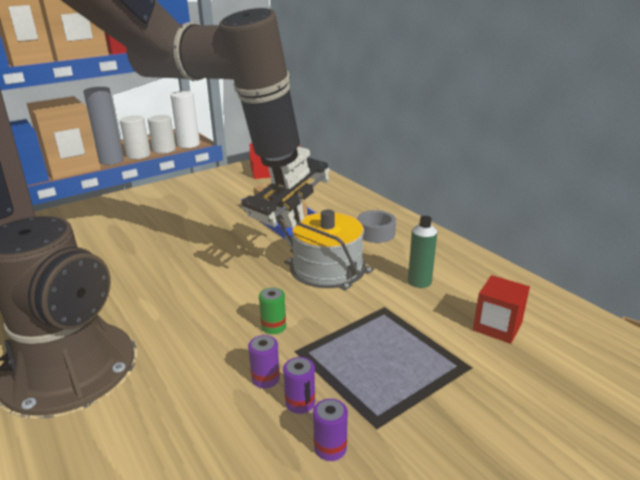

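At θ≈1.09 the lid is still in place. Continuing over dead centre.

>>> jog_arm(targets="0 -0.0078 -0.0002 0 0 0 -1;0 -0.0138 -0.001 0 0 0 -1;0 -0.0197 -0.0018 0 0 0 -1;0 -0.0257 -0.0022 0 0 0 -1;0 -0.0318 -0.0023 0 0 0 -1;0 -0.0378 -0.0021 0 0 0 -1;0 -0.0438 -0.0016 0 0 0 -1;0 -0.0498 -0.0008 0 0 0 -1")

```text
clock: 57.9
tool_pos: [0.5635, 0.0306, 0.1101]
orientation: [-166.9, -0.0, -74.6]
force: [-0.2, -1.4, 3.0]
opening: 0.0069
```

```bash
python3 sw.py 31
python3 - <<'E'
from plan import *
o,p,R=state(); tip=p-R.apply([0,0,TIP]); z=R.apply([0,0,1]); b=inC(tip-z*.0057)
print("r1.21")
for t in np.arange(1.5,1.9,.05):
    d=bar(t,.035,.121)-W(b[0],.035,b[2]); v=R.inv().apply(d); print(round(t,2),np.round(v[1:],4))
E
```

```text
t 58.05 tcp [0.5636 0.0306 0.1101] ori [-1.6689e+02 -2.0000e-02 -7.4570e+01] q [ 24.6   6.3 -32.8   3.4 -38.  -11.6] F [-0.2 -1.1  6.2] open 0.0068
bar est in C [-0.0214  0.0348  0.1507] theta 1.51 r 0.1209
1.55 [-0.0045  0.0023]
1.6 [-0.0103  0.0037]
1.65 [-0.016   0.0053]
1.7 [-0.0217  0.0073]
1.75 [-0.0272  0.0095]
1.8 [-0.0326  0.012 ]
1.85 [-0.0379  0.0148]
r1.21
1.5 [ 0.0012 -0.0003]
1.55 [-0.0048  0.0008]
1.6 [-0.0107  0.0022]
1.65 [-0.0165  0.0039]
1.7 [-0.0222  0.0059]
1.75 [-0.0278  0.0081]
1.8 [-0.0333  0.0107]
1.85 [-0.0387  0.0135]
```

View pics/wrist31.png

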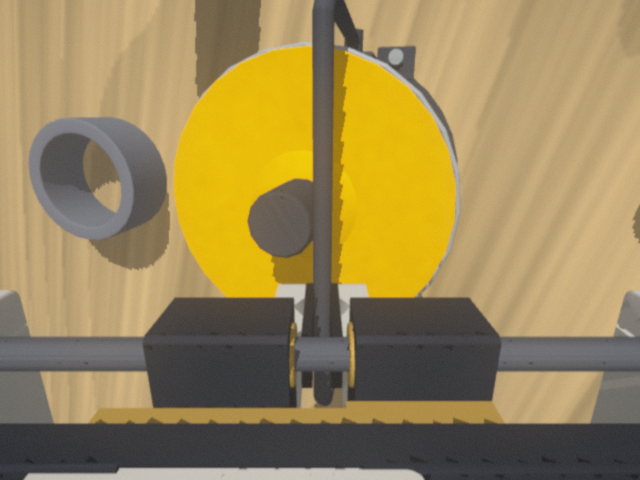

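View pics/side31.png

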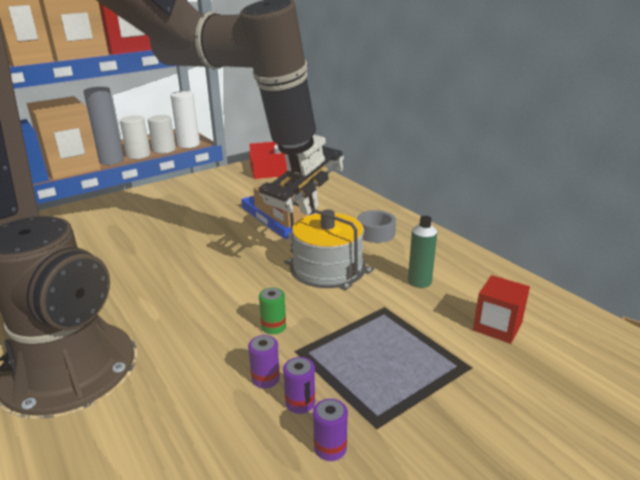

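>>> jog_arm(targets="0 -0.0048 0.001 0 0 0 -1;0 -0.0077 0.0017 0 0 0 -1;0 -0.0107 0.0025 0 0 0 -1;0 -0.0165 0.0042 0 0 0 -1;0 -0.0222 0.0062 0 0 0 -1;0 -0.0245 0.007 0 0 0 -1;0 -0.0267 0.0077 0 0 0 -1;0 -0.0267 0.0077 0 0 0 -1")

```text
clock: 59.05
tool_pos: [0.5897, 0.0377, 0.1081]
orientation: [-167.0, -0.0, -74.6]
force: [-1.4, -2.9, 0.5]
opening: 0.0068
```

```bash
python3 sw.py 32
```

```text
t 59.2 tcp [0.5897 0.0377 0.1081] ori [-1.6696e+02 -2.0000e-02 -7.4580e+01] q [ 24.    8.9 -29.8   3.1 -38.5 -10.9] F [-1.5 -2.9 -1.7] open 0.0067
bar est in C [0.0057 0.0347 0.1487] theta 1.735 r 0.1203
1.8 [-0.0067  0.004 ]
1.85 [-0.012   0.0067]
```

View pics/wrist32.png

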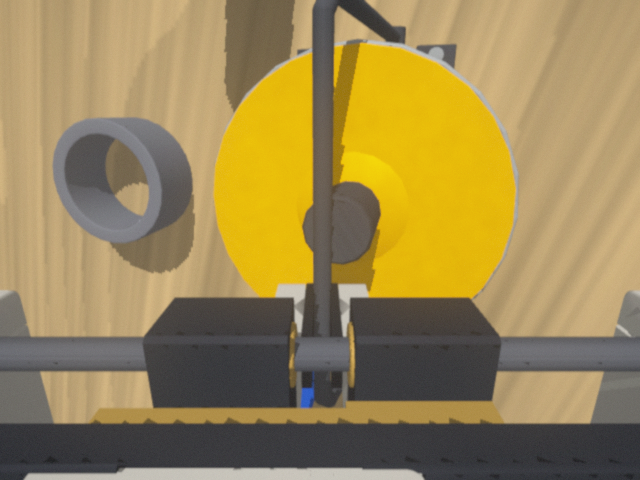

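θ≈1.735, with the bar over the boss. I'll release and retreat along the tool axis.

>>> jog_arm(targets="0 0 0 0 0 0 -0.5;0 0 0 0 0 0 -0.5;0 0 0 0 0 0 -0.5;0 0 -0.02 0 0 0 -0.5;0 0 -0.06 0 0 0 -0.5;0 0 -0.1 0 0 0 -0.3;0 0 -0.14 0 0 0 -0.3;0 0 -0.14 0 0 0 -0.3")

```text
clock: 60.2
tool_pos: [0.5609, 0.03, 0.2488]
orientation: [-166.5, 0.0, -74.6]
force: [0.4, -0.3, -0.3]
opening: 0.0307
```

```bash
cat > fin.py <<'E'
from plan import *
S=snapshot("scene");save(S,"scene40");D=snapshot("side");save(D,"side40");Wr=snapshot("wrist");save(Wr,"wrist40")
st()
off={"scene":(.003,.0022),"side":(-.003,-.002),"wrist":(0,0)}
for n,s in (("scene",S),("side",D),("wrist",Wr)):
    P,_,_=cloud(s); P=P.copy(); P[:,0]-=off[n][0]; P[:,1]-=off[n][1]; d=P-[C[0],C[1],0]; c=np.stack([d@EX,d@EY,d[:,2]],1)
    k=(abs(c[:,0])<.06)&(abs(c[:,1])>.02)&(abs(c[:,1])<.085)&(c[:,2]>.13)&(c[:,2]<.165)
    if k.sum()>5: b=np.median(c[k],0); print(n,"bar",k.sum(),np.round(b,4),"theta~",round(float(np.arctan2(b[2]-.003-.03,-.014-b[0])),3))
    r=np.hypot(c[:,0],c[:,1]); k=(r<.078)&(r>.03)&(c[:,2]>.095)&(c[:,2]<.115)
    A=np.c_[c[k][:,:2],np.ones(k.sum())]; print(n,"lid plane",np.round(np.linalg.lstsq(A,c[k][:,2],rcond=None)[0],4))
    Q=P[(P[:,0]>.54)&(P[:,0]<.73)&(P[:,1]>.13)&(P[:,1]<.46)&(P[:,2]>.055)&(P[:,2]<.08)]
    if len(Q)>50: print(n,"carton",cv2.minAreaRect(Q[:,:2].astype(np.float32)*1000),np.median(Q[:,2]))
    for q0,h,rr in [((.714,-.17),.16,.04),((.7255,-.3755),.09,.06),((.7797,.0584),.045,.06)]:
        try: print("  byst",np.round(topdisc(P,h-.006,h+.006,q0,rr+.015)[0],4))
        except Exception: pass
E
python3 fin.py
```

```text
t 60.35 tcp [0.5589 0.0295 0.2438] ori [-166.99    0.    -74.59] q [ 24.7  -0.9 -21.2   2.5 -56.9 -10.4] F [-0.3  0.2 -0.2] open 0.0308
scene bar 278 [ 0.0061 -0.0217  0.1492] theta~ 1.742
scene lid plane [-0.0013 -0.0007  0.1026]
scene carton ((631.2369384765625, 294.71319580078125), (63.12556457519531, 181.61119079589844), 1.754056453704834) 0.06368921268530743
  byst [ 0.7147 -0.1719]
  byst [ 0.7249 -0.376 ]
  byst [0.7794 0.0585]
side bar 177 [ 0.0046 -0.0242  0.1494] theta~ 1.729
side lid plane [0.0057 0.0038 0.1034]
side carton ((631.6482543945312, 294.2117919921875), (187.13632202148438, 64.94026184082031), 89.69996643066406) 0.06412375969303255
  byst [ 0.7155 -0.1716]
  byst [ 0.7261 -0.3759]
  byst [0.781  0.0587]
wrist bar 1846 [ 0.0037 -0.0301  0.1517] theta~ 1.719
wrist lid plane [-1.300e-03 -1.000e-04  1.046e-01]
  byst [0. 0.]
  byst [0. 0.]
  byst [0.7791 0.0586]
```

View pics/scene40.png

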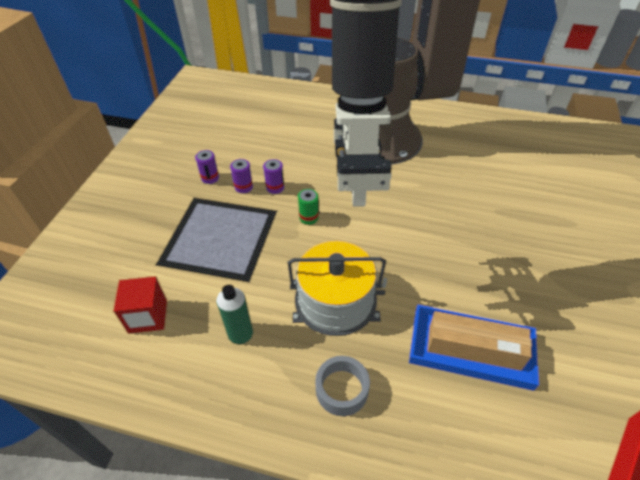

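View pics/side40.png

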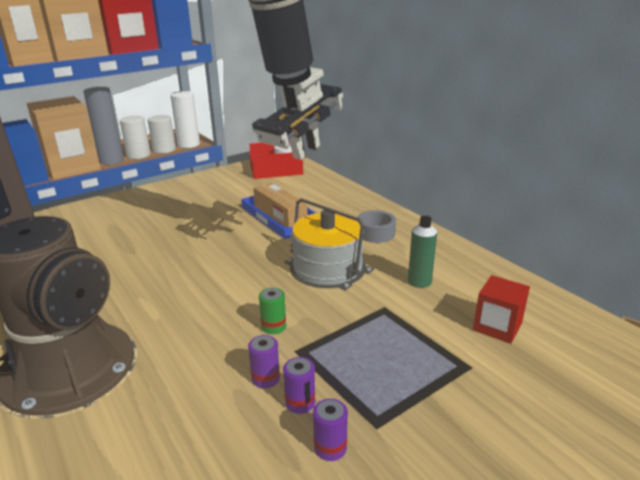

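View pics/wrist40.png

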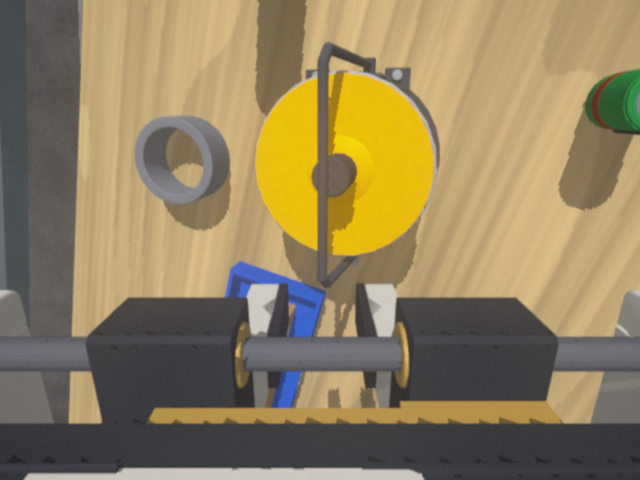

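The bail is clamped over the boss at about 1.73 rad and the lid is level. The carton and bystanders haven't moved, and the gripper is well clear, so I'm handing the job in.

Run:
```python
from h import *
st(); print(job.close_job())
```

```text
t 60.35 tcp [0.5589 0.0295 0.2438] ori [-166.99    0.    -74.59] q [ 24.7  -0.9 -21.2   2.5 -56.9 -10.4] F [-0.3  0.2 -0.2] open 0.0308
the job is handed in; nothing more can be done
None
```

The job is done and handed in at about 60 s of the 210 s allowed; the hand-in gave no verdict. The carton is in the tray, all four white filters stand in the canister, the lid is on, and the bail is swung past dead centre and clamped over the boss.

**Last checks**
- **Bail:** the three cameras put it at 1.72–1.74 rad (clamped is about 1.73).
- **Lid:** level to within about 0.007 rad, with its top at 103–105 mm against a nominal 104. I measured its centring only when it was set down, at about 1 mm, and did not repeat that after clamping.
- **Filters:** all four tops were level at floor height when last seen, before the lid covered them.
- **Carton:** flat in the tray, about 2–3 mm from its centre.
- **Bystanders:** the aerosol can, red box and tape roll are within about 2 mm of where they started.
- **Robot:** the gripper is clear and the force reading is close to zero.

**What went wrong or disagreed**
- **Missed grasp:** the first try at the carton closed on nothing, because the real fingertips sit about 36 mm behind the reported TCP. I measured this in all three cameras and corrected for it from then on.
- **Camera offset:** the scene and side cameras disagree by about 5 mm. Their mean matched the wrist camera, so I used that.
- **Bail pinch point:** I pinched the bar at 35 mm from its middle rather than the suggested 60 mm. The arm could not reach 60 mm on one side, and the green look-alike was in the way on the other.
- **Harder contact:** one filter pressed the canister floor with about 23 N before release; the others touched lightly.

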